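# Put away the nesting pastry cutters

### The arm

A 6-joint arm with a two-finger parallel gripper is mounted at the origin on the work surface. World frame = base frame: x ahead of the robot, y to its left, z up, the work surface at z = 0. Lengths are in mm, angles in degrees, forces in N, time in s.
With the tool pointing down it reaches from about 375 to 900 mm from the base axis. Payload 3.1 kg.
Tool frame: the origin (TCP) lies on the centre line of the jaws, within the pads' length; the fingertips stand ctrl.tips_ahead ahead of it and the grasp point (between the pads) is the TCP (ctrl.tips_ahead is the distance from the TCP to the fingertips, in mm); y points along the fingers, x is the direction in which the jaws open and shut, and the axes are right-handed (so a half turn about y gives the same grasp; the last joint's range is limited). The gripper opens to 87 mm and grips with 3 to 60 N. Pads are 19 mm wide; open, the fingers measure 117 mm over their backs; the gripper's body (75 mm by 190 mm) begins 51 mm behind the grasp point.
Start: joints at [60.361, 30.224, 82.088, -0, 67.689, -10.227], TCP at [207.681, 589.462, 211.048] pointing down, gripper open.
Joint ranges: [-176.69, 176.69], [-43.24, 126.21], [12.49, 139.97], [-82, 262], [0, 151.66], [-163.58, 163.58]. Speed limits (degrees/s): [159.86, 159.86, 180, 180, 180, 180].

### API

Orientations are given as a 3x3 rotation matrix whose columns are the frame's x, y, z axes.
In Python, from bench import observe, vision, ctrl gives the robot as it stands. The module is installed in compiled form; this text tells all that it offers.
- The arm moves only by the tool apply_moves, never from a script. Its argument "targets" is text: rows parted by semicolons, each of 6 numbers parted by spaces: the shift along the tool's x, y, z in cm, then the turn, a rotation vector about the tool's x, y, z in rad. A call has 1 to 5 rows; each row shifts and turns the pose as measured when the row begins, along the tool's axes as they then stand; what a row does not reach is not made up. A row lasts 1/8 s, in which the tool goes at most 62.5 mm and 10.7 degrees, less where a joint would pass 70% of its speed; a pose out of reach is approached as far as the arm can. A call with a gripper value outside its range is refused whole. "fingers" is the finger opening in cm, from 0 to 8.7, set as the call begins (left out, the last holds). The fingers move at their own pace and stop on an object; "newtons" is the grip in N (left out, the last holds). Time passes only in rows, so rows that do not move let the fingers close. It gives the time, the measured TCP pose, the force and the opening at its end, in the units of the state.
- observe(): the state, without advancing time (a new reading comes with each control period).
- vision.get_image(name): name is "side" or "top"; returns a dict with "color" (400x640x3 uint8, blue, green, red), "fx", "fy", "cx", "cy" (pixels), "rvec" (rotation vector, rad) and "tvec" (3), from world to camera coordinates, as OpenCV has them. Camera axes: x right, y down, z forward; pixel columns grow to the right and rows downward; lengths in mm; the calibration is good to about 2 mm. A picture is of the moment at which its call begins. There is no depth.
- ctrl.finish_job(): hands the job in, once; it reports no verdict.
The state is a dict: "t": time; "q": joint angles; "qvel": joint speeds; "effort": joint torques, N m; "eef_pos": TCP position; "eef_rot": TCP orientation; "contact_force": force on the tool from outside, world axes, zero at the start; "torque": the same for the moment, N m; "gripper_width": opening from 0.0 (shut) to 1.0 (fully open).
Only numpy, scipy, OpenCV 4.12 (cv2) and the standard library are available. Lean on these libraries where they do the work, as an engineer would, in place of code of your own. Each camera call takes 0.05 s, during which the arm holds its last target.

### The job

Put the three plain round cutters away on their round base dish: stand the smallest in the middle of the dish first, then the medium one around it, then the large one around both, all standing flat on the dish. Last, set the knobbed cover over them so that it sits flat inside the dish's raised edge. Lower each piece rather than dropping it, and leave the square cutter, bowl, nozzle, shaker and jar where they are.

Things in the scene. Friction and masses are not known exactly. Their poses are not given: they have to be found in the camera images.
- small_mid (a point): Small round pastry cutter: a plain copper-coloured metal ring, outer diameter 26 mm, wall 2.5 mm, height 45 mm, about 25 g, loose, standing on end on the table. Open at both ends, same both ways up. Point: centre of the ring, half-way up (22.5 mm above what it stands on); z is its axis.
- medium_mid (a point): Medium round pastry cutter: a plain copper-coloured metal ring, outer diameter 44 mm, wall 2.5 mm (inside 39 mm), height 45 mm, about 40 g, loose, standing on end on the table. Open at both ends, same both ways up. Point: centre of the ring, half-way up (22.5 mm above what it stands on); z is its axis.
- large_mid (a point): Large round pastry cutter: a plain copper-coloured metal ring, outer diameter 62 mm, wall 2.5 mm (inside 57 mm), height 45 mm, about 60 g, loose, standing on end on the table. Open at both ends, same both ways up. Point: centre of the ring, half-way up (22.5 mm above what it stands on); z is its axis.
- cover_knob (a point): Cover of the cutter set: an upside-down white round tub, outer diameter 108 mm, wall 2.5 mm, 58 mm tall, inside height 55 mm, open below, with a black upright round knob (24 mm diameter, from 64 to 86 mm above its lower rim, on a thinner neck) at the middle of its top; about 160 g, loose, standing on the table, lower rim down. Point: on its axis at the middle of the knob, 75 mm above the lower rim; z is its axis.
- base: Base dish of the cutter set: a flat round grey dish, outer diameter 132 mm, floor 4 mm thick, raised edge 3 mm wide (inside diameter 126 mm) whose top is 9 mm above the table; fixed to the table. Origin: centre of its underside, on the table; its floor is 4 mm above the origin. Rings standing on it have their centres 26.5 mm above the origin; the cover standing on it has its knob point 79 mm above the origin.
- square: Square pastry cutter, not part of the set: the same copper-coloured metal, 44 mm square, open at both ends, height 45 mm, loose; leave it. Origin: centre of its underside.
- bowl: White ceramic bowl, rim diameter 104 mm, height 50 mm, empty, loose; leave it. Origin: centre of its underside.
- nozzle: Steel piping nozzle, a cone 28 mm in diameter and 38 mm tall, point up, loose; leave it. Origin: centre of its underside.
- shaker: Steel sugar shaker, 52 mm diameter, 88 mm tall, loose; leave it. Origin: centre of its underside.
- jar: Amber glass jar with a white lid, 56 mm diameter, 85 mm tall, loose; leave it. Origin: centre of its underside.
Mind the look-alikes: they are no part of the job. Of the things shaped like the part that bears cover_knob, the white one is meant.

How it is judged:
By the outcome, as a careful person would: the job done as asked, in the order asked, and still so for the second after the job is handed in, with the robot touching nothing.
It also fails if it takes over 112 s, if anything falls off the work surface, if the arm or the gripper's body presses on something with over 40 N, if the wrist force passes 120 N, or if a joint passes its speed limit or range.

## Working session

There is one attempt and no reset: what is moved stays moved. The work goes in short steps, Python scripts to look and compute and a tool call to move; the robot and the scene stay as the last step left them, time stands still between calls to the robot, and variables do not carry over. Pictures are saved under pics/ and viewed, and the job is handed in when it is done.

Besides the shell and the picture viewer there is one more tool, called by a JSON object that holds its "fn" and its "kwargs", one argument or row to a line. apply_moves: Moves the arm, as the interface text tells. Its arguments: {"type":"object","properties":{"targets":{"type":"string"},"fingers":{"type":"number"},"newtons":{"type":"number"}},"required":["targets"]}

```bash
mkdir -p pics
cat > h.py <<'E'
import cv2, numpy as np
from bench import observe, vision, ctrl
def grab(n):
    d=vision.get_image(n); return d
def ray(d,u,v):
    R=cv2.Rodrigues(np.array(d["rvec"],float))[0]; t=np.array(d["tvec"],float).ravel()
    c=-R.T@t; w=R.T@np.array([(u-d["cx"])/d["fx"],(v-d["cy"])/d["fy"],1.0]); return c,w
def onz(d,u,v,z):
    c,w=ray(d,u,v); return c+w*(z-c[2])/w[2]
def proj(d,p):
    K=np.array([[d["fx"],0,d["cx"]],[0,d["fy"],d["cy"]],[0,0,1]])
    return cv2.projectPoints(np.array(p,float).reshape(-1,3),np.array(d["rvec"],float),np.array(d["tvec"],float),K,None)[0].reshape(-1,2)
E
python3 - <<'E'
from h import *
s=observe(); print(s, ctrl.tips_ahead)
for n in("top","side"):
    d=grab(n); cv2.imwrite(f"pics/{n}0.png",d["color"]); print(n,d["fx"],d["cx"],d["cy"],ray(d,320,200))
E
```

```text
{'t': 0.0, 'q': array([ 6.03608924e+01,  3.02790484e+01,  8.21569717e+01,  5.00410735e-04,
        6.76892485e+01, -1.02265746e+01]), 'qvel': array([-0.01325278, -0.08881743, -0.05307488,  0.01563673,  0.03030557,
        0.08128556]), 'effort': array([-4.79412174e-04, -4.40037131e+01, -1.76589310e+01,  6.31160033e-02,
        5.82033035e-02, -1.55275807e-04]), 'eef_pos': array([207.30830051, 588.80768192, 210.06753607]), 'eef_rot': array([[ 3.32369411e-01, -1.08824896e-03, -9.43148657e-01],
       [ 9.43146834e-01, -1.89628522e-03,  3.32370957e-01],
       [-2.15018120e-03, -9.99997610e-01,  3.96111358e-04]]), 'contact_force': array([-0.21475896, -0.54025434, -0.36253947]), 'torque': array([-0.02510865,  0.03776432, -0.03898526]), 'gripper_width': 0.9988215782254375} 19.0
top 373.7899627026031 313.1899036335858 208.71861060437223 (array([448.04871824,   2.5190941 , 936.43292107]), array([ 0.07145431, -0.01961089, -0.99769017]))
side 484.95888866520096 316.7038085727306 196.32433021346253 (array([-128.02466713, -722.92430989,  737.34495161]), array([ 0.53169793,  0.61184463, -0.58570223]))
```

View pics/top0.png

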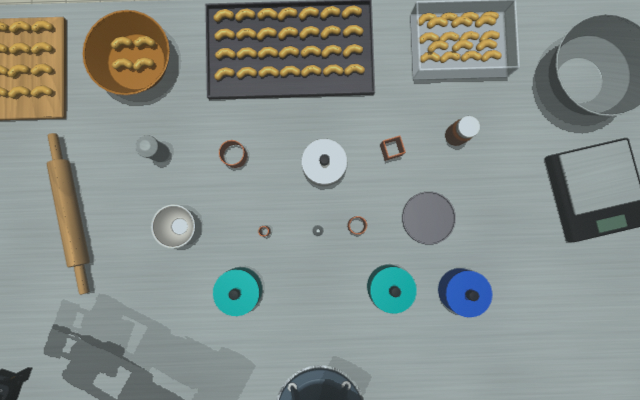

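View pics/side0.png

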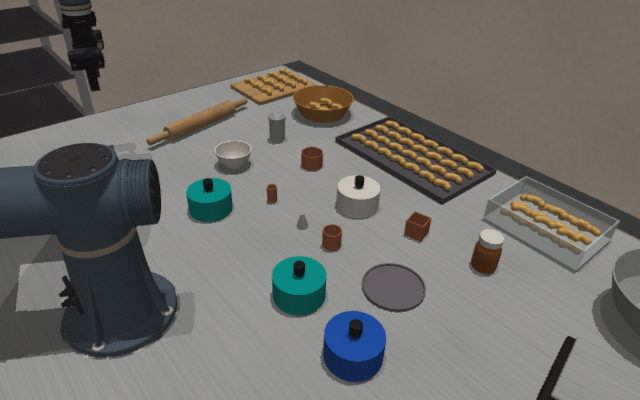

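The top view has the large ring at about (233,154), the medium at (357,226) and the small at (265,231). The white cover is at (324,161) and the grey dish at (428,218). The square cutter is at (392,148). Next I'll measure them with masks in both views.

Run:
```python
from h import *
T=grab("top"); S=grab("side")
def mask(d,kind):
    h=cv2.cvtColor(d["color"],cv2.COLOR_BGR2HSV)
    if kind=="cu": return cv2.inRange(h,(0,90,40),(14,255,255))
    return None
for n,d in(("top",T),("side",S)):
    m=mask(d,"cu"); k,l,st,c=cv2.connectedComponentsWithStats(m)
    for i in range(1,k):
        if st[i,4]>20: print(n,st[i],c[i].round(1))
b=T["color"]
def crop(d,x,y,w,h,s,name):
    cv2.imwrite(name,cv2.resize(d["color"][y:y+h,x:x+w],None,fx=s,fy=s,interpolation=cv2.INTER_NEAREST))
crop(T,205,125,260,125,3,"pics/tc.png")
crop(S,250,140,240,180,3,"pics/sc.png")
for p in[(428,218),(402,218),(350,161),(330,150),(500,250)]: print(p,T["color"][p[1],p[0]])
for p in[(393,287),(358,205),(345,190)]: print(p,S["color"][p[1],p[0]])
```

```text
top [452 121  17  20  73] [457.1 132.9]
top [383 136  22  23 116] [393.4 146.6]
top [219 140  25  15  53] [229.6 144.1]
top [220 151  25  15  47] [232.9 160.9]
top [348 216  19  18  72] [357.2 224.8]
top [259 226  10  10  32] [263.5 230.7]
side [301 147  22  24 451] [311.7 158.3]
side [267 184  10  20 170] [271.8 193.1]
side [405 212  26  30 551] [417.2 226. ]
side [322 224  20  28 450] [331.6 237.2]
side [472 241  30  33 573] [485.3 259.1]
(428, 218) [124 119 117]
(402, 218) [97 94 91]
(350, 161) [163 164 152]
(330, 150) [216 210 198]
(500, 250) [163 162 151]
(393, 287) [ 99  95 100]
(358, 205) [92 97 99]
(345, 190) [181 192 198]
```

View pics/tc.png

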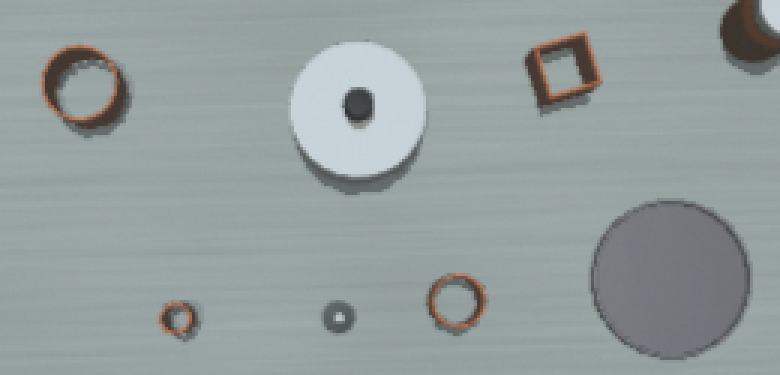

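View pics/sc.png

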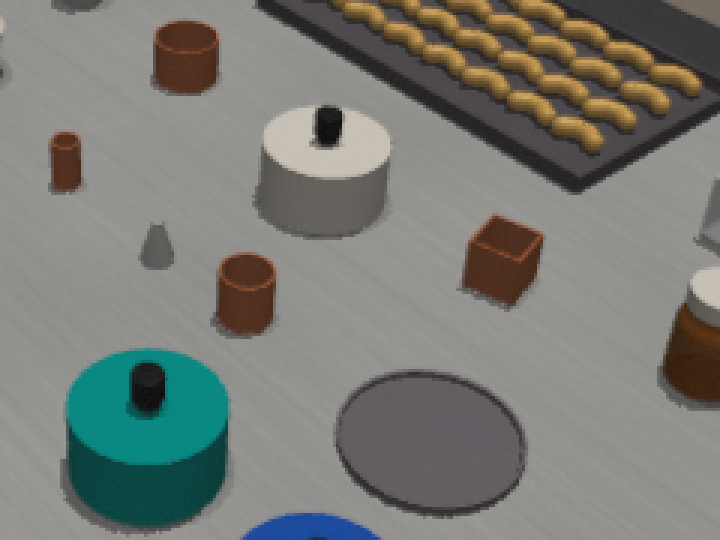

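The crops match the list: three copper rings with bright top rims, the square cutter to leave, the white cover and the flat grey dish. I'll fit the rims and outlines next.

```bash
cat >> h.py <<'E'
def fitc(P):
    P=np.asarray(P)[:,:2]; A=np.c_[2*P,np.ones(len(P))]; b=(P**2).sum(1)
    x=np.linalg.lstsq(A,b,rcond=None)[0]; return x[:2],np.sqrt(x[2]+x[0]**2+x[1]**2)
def rim(d,box,z,thr=(110,40)):
    x0,y0,x1,y1=box; c=d["color"][y0:y1,x0:x1].astype(int)
    m=(c[...,2]>thr[0])&(c[...,2]-c[...,0]>thr[1]); v,u=np.nonzero(m)
    P=np.array([onz(d,a+x0,b+y0,z) for a,b in zip(u,v)])
    c0,r=fitc(P)
    for _ in range(3):
        e=abs(np.hypot(*(P[:,:2]-c0).T)-r); P2=P[e<3]; c0,r=fitc(P2)
    return c0.round(1),round(r,1),len(P2),len(P)
def blob(d,m,seed,z):
    k,l=cv2.connectedComponents(m.astype(np.uint8)); l=(l==l[seed[1],seed[0]]).astype(np.uint8)
    cs=max(cv2.findContours(l,cv2.RETR_EXTERNAL,cv2.CHAIN_APPROX_NONE)[0],key=len).reshape(-1,2)
    P=np.array([onz(d,a,b,z) for a,b in cs]); c0,r=fitc(P)
    for _ in range(3):
        e=abs(np.hypot(*(P[:,:2]-c0).T)-r); P=P[e<5]; c0,r=fitc(P)
    return c0.round(1),round(r,1),len(P)
E
python3 - <<'E'
from h import *
T=grab("top"); S=grab("side")
print("large",rim(T,(210,130,255,175),45),"exp r~29.75")
print("medium",rim(T,(340,208,375,243),45),"20.75")
print("small",rim(T,(252,218,278,244),45),"11.75")
c=T["color"].astype(int)
print("cover",blob(T,c.min(2)>185,(340,161),58),54)
dm=(c.max(2)<135)
print("dish",blob(T,dm,(428,218),9),66)
s=S["color"].astype(int)
# dish side
dm=(s.max(2)<112); print("dish side",blob(S,dm,(393,287),9))
print("cover side",blob(S,s.min(2)>140,(345,190),58))
for n,d,b in(("L",S,(299,145,326,163)),("M",S,(320,222,344,240)),("S",S,(264,181,280,195))):
    print(n,rim(d,b,45,(95,30)))
kb=(c.max(2)<70)
for n,d,b in(("kt",T,(310,145,340,175)),("ks",S,(350,172,370,190))):
    x0,y0,x1,y1=b; m=d["color"][y0:y1,x0:x1].max(2)<75; v,u=np.nonzero(m); print(n,u.min()+x0,u.max()+x0,v.min()+y0,v.max()+y0,onz(d,u.mean()+x0,v.mean()+y0,75).round(1))
E
```

```text
large (array([633.4, 195.5]), np.float64(29.5), 80, 80) exp r~29.75
medium (array([ 450.1, -102.5]), np.float64(20.3), 67, 67) 20.75
small (array([442.6, 122.4]), np.float64(11.4), 32, 32) 11.75
cover (array([604.2, -26.5]), np.float64(51.6), 123) 54
dish (array([ 463.1, -282.3]), np.float64(65.1), 150) 66
dish side (array([ 458. , -287.5]), np.float64(66.9), 161)
cover side (array([465.9,  42.8]), np.float64(592.9), 161)
L (array([630.7, 193.1]), np.float64(29.3), 53, 53)
M (array([ 448.4, -104. ]), np.float64(20.5), 64, 64)
S (array([440.6, 120.6]), np.float64(11.8), 28, 28)
kt 320 328 155 164 [603.2 -27.   75. ]
ks 355 363 176 188 [599.4 -30.8  75. ]
```

```bash
cat >> h.py <<'E'
from scipy.spatial.transform import Rotation as Ro
RD=np.array([[0,0,-1],[1,0,0],[0,-1,0]],float)
def need(x,y,z):
    s=observe(); R=s["eef_rot"]; p=s["eef_pos"]
    print("t",round(s["t"],2),"p",p.round(1),"w",round(s["gripper_width"]*87,1),"F",s["contact_force"].round(1))
    print("shift cm",(R.T@(np.array([x,y,z])-p)/10).round(2),"rot",Ro.from_matrix(R.T@RD).as_rotvec().round(3))
E
python3 - <<'E'
from h import *
T=grab("top")
for n,u,v,z in(("teal1",235,294,80),("teal2",395,292,80),("blue",472,296,80),("shaker",147,145,88),("jar",468,127,85),("nozzle",318,230,30),("bowl",173,227,50),("sq",392,148,45)): print(n,onz(T,u,v,z).round(0))
need(442,122,210)
E
```

```text
teal1 [301. 185.  80.]
teal2 [ 295. -178.   80.]
blue [ 281. -352.   80.]
shaker [646. 379.  88.]
jar [ 668. -360.   85.]
nozzle [440.  -8.  30.]
bowl [457. 335.  50.]
sq [ 632. -192.   45.]
t 0.35 p [207.6 589.3 210.8] w 86.8 F [ 0.   0.1 -0.5]
shift cm [-36.29   0.09 -37.64] rot [-0.    -0.339 -0.   ]
```

{"fn": "apply_moves", "kwargs": {
  "targets": "0 0 0 0 -0.17 0; 0 0 0 0 -0.17 0; 0 0 0 0 0 0",
  "fingers": 8.7,
  "newtons": 15
}}

```text
t: 0.72
eef_pos: [207.5, 589.2, 210.6]
eef_rot: [[-0.01, -0.0, -1.0], [1.0, -0.001, -0.01], [-0.001, -1.0, 0.0]]
contact_force: [-0.9, -0.1, -0.7]
gripper_width: 1.003
```

{"fn": "apply_moves", "kwargs": {
  "targets": "-5 0 -2.5 0 0 0; -5 0 -2.5 0 0 0; -5 0 -2.5 0 0 0; -5 0 -2.5 0 0 0; -5 0 -2.5 0 0 0"
}}

```text
t: 1.35
eef_pos: [336.9, 337.9, 210.9]
eef_rot: [[-0.002, 0.004, -1.0], [1.0, 0.004, -0.002], [0.004, -1.0, -0.004]]
contact_force: [0.3, -0.2, 0.5]
gripper_width: 1.0
```

```bash
python3 -c "
from h import *
need(442,122,120)"
```

```text
t 1.35 p [336.9 337.9 210.9] w 87.0 F [ 0.3 -0.2  0.5]
shift cm [-21.65   9.04 -10.43] rot [0.004 0.002 0.004]
```

{"fn": "apply_moves", "kwargs": {
  "targets": "-5.4 1 -2.6 0 0 0; -5.4 1 -2.6 0 0 0; -5.4 3.5 -2.6 0 0 0; -5.4 3.5 -2.6 0 0 0; 0 0 0 0 0 0"
}}

```text
t: 1.98
eef_pos: [442.9, 126.8, 129.4]
eef_rot: [[0.02, 0.017, -1.0], [1.0, 0.007, 0.02], [0.007, -1.0, -0.017]]
contact_force: [0.2, 0.8, 0.5]
gripper_width: 1.002
```

```bash
python3 -c "
from h import *
need(441.8,122,32)"
```

```text
t 1.98 p [442.9 126.8 129.4] w 87.2 F [0.2 0.8 0.5]
shift cm [-0.55  9.74  0.27] rot [ 0.017 -0.02   0.007]
```

{"fn": "apply_moves", "kwargs": {
  "targets": "0 0 0 0.017 -0.02 0.007; -0.4 2.5 0.1 0 0 0; 0 2.5 0 0 0 0; 0 0 0 0 0 0"
}}

```text
t: 2.48
eef_pos: [443.0, 126.9, 81.4]
eef_rot: [[-0.003, 0.004, -1.0], [1.0, 0.0, -0.003], [0.0, -1.0, -0.004]]
contact_force: [0.2, -0.3, 0.8]
gripper_width: 0.999
```

Run:
```python
from h import *
need(441.8,122,32)
d=grab("top"); cv2.imwrite("pics/t1.png",cv2.resize(d["color"][180:280,200:330],None,fx=5,fy=5))
d=grab("side"); cv2.imwrite("pics/s1.png",cv2.resize(d["color"][120:240,210:340],None,fx=5,fy=5))
```

```text
t 2.48 p [443.  126.9  81.4] w 87.0 F [ 0.2 -0.3  0.8]
shift cm [-0.49  4.94  0.14] rot [0.004 0.003 0.   ]
```

View pics/s1.png

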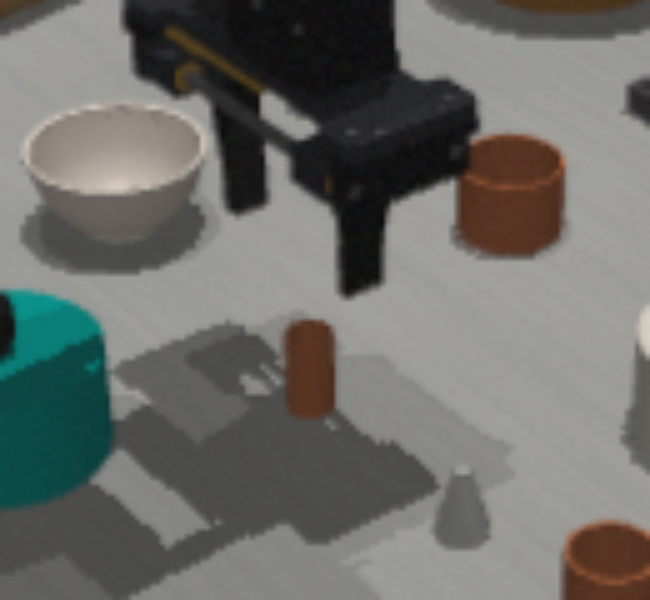

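The open jaws straddle the small ring in the side view; the ring is at about (272,194). I'll check the midpoint of the fingertips against the ring.

Run:
```python
from h import *
S=grab("side"); s=observe(); R=s["eef_rot"];p=s["eef_pos"]
tips=[p+R@np.array([sx*43.5,19,0]) for sx in(-1,1)]
print(proj(S,tips).round(1), proj(S,[[441.6,121.5,22.5]]))
print("tips seen ~ (259.5,162) left, (283.5,178) right -> ", onz(S,259.5,162,62).round(1),onz(S,283.5,178,62).round(1))
need(441.8,122,32)
```

```text
[[281.3 186.3]
 [261.2 171.2]] [[271.69176583 193.36461509]]
tips seen ~ (259.5,162) left, (283.5,178) right ->  [468.  212.8  62. ] [472.7 111.9  62. ]
t 2.62 p [444.6 126.5  82.8] w 87.0 F [0.8 0.6 0.2]
shift cm [-0.45  5.08  0.32] rot [0.008 0.003 0.   ]
```

Run:
```python
from h import *
S=grab("side"); T=grab("top"); s=observe(); R=s["eef_rot"];p=s["eef_pos"]
im=cv2.resize(S["color"][120:240,210:340],None,fx=5,fy=5,interpolation=cv2.INTER_NEAREST)
for k,col in((19,(0,0,255)),(0,(0,255,0)),(-51,(255,255,0))):
  for sx in(-58.5,-43.5,43.5,58.5):
    for sz in(-9.5,9.5):
      q=(proj(S,[p+R@np.array([sx,k,sz])])[0]-[210,120]+.5)*5
      cv2.circle(im,tuple(q.astype(int).tolist()),3,col,-1)
cv2.imwrite("pics/s2.png",im)
im=cv2.resize(T["color"][150:300,190:340],None,fx=4,fy=4,interpolation=cv2.INTER_NEAREST)
for k,col in((19,(0,0,255)),(-51,(255,255,0))):
  for sx in(-58.5,-43.5,43.5,58.5):
    for sz in(-9.5,9.5):
      q=(proj(T,[p+R@np.array([sx,k,sz])])[0]-[190,150]+.5)*4
      cv2.circle(im,tuple(q.astype(int).tolist()),3,col,-1)
cv2.imwrite("pics/t2.png",im)
```

```text
(no output)
```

View pics/s2.png

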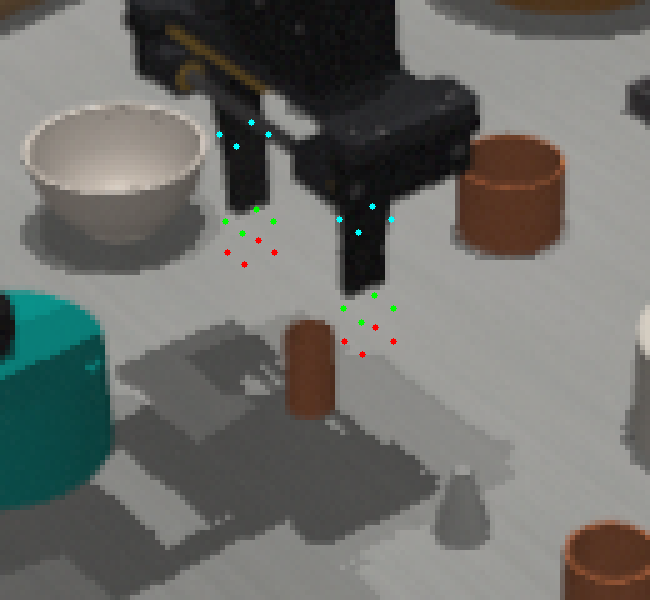

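View pics/t2.png

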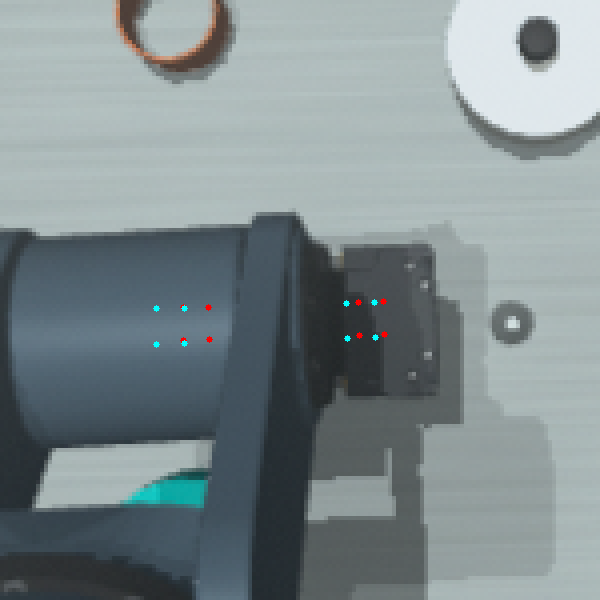

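The top view agrees with the pose in x and y. In the side view the fingertips look about 20 mm higher than the pose says, so I'll lower partway and check again.

{"fn": "apply_moves", "kwargs": {
  "targets": "-0.5 1 0.2 0 0 0; 0 1 0 0 0 0; 0 0 0 0 0 0; 0 0 0 0 0 0"
}}

```text
t: 3.22
eef_pos: [443.3, 120.6, 62.3]
eef_rot: [[-0.002, 0.01, -1.0], [1.0, 0.0, -0.002], [0.0, -1.0, -0.01]]
contact_force: [-1.0, -0.1, 0.7]
gripper_width: 1.001
```

```bash
cat >> h.py <<'E'
def sidepic(name,x0,y0,w,h,f,marks=True):
    S=grab("side"); s=observe(); R=s["eef_rot"];p=s["eef_pos"]
    im=cv2.resize(S["color"][y0:y0+h,x0:x0+w],None,fx=f,fy=f,interpolation=cv2.INTER_NEAREST)
    g=s["gripper_width"]*43.5
    if marks:
     for k,col in((19,(0,0,255)),(0,(0,255,0)),(-51,(255,255,0))):
      for sx in(-g-15,-g,g,g+15):
       for sz in(-9.5,9.5):
        q=(proj(S,[p+R@np.array([sx,k,sz])])[0]-[x0,y0]+.5)*f
        cv2.circle(im,tuple(q.astype(int).tolist()),2,col,-1)
    cv2.imwrite(name,im)
E
python3 - <<'E'
from h import *
need(441.8,122,32)
sidepic("pics/s3.png",210,120,130,120,5)
E
```

```text
t 3.23 p [443.3 120.6  62.3] w 87.0 F [-1.  -0.1  0.7]
shift cm [0.14 3.03 0.18] rot [0.01  0.002 0.   ]
```

View pics/s3.png

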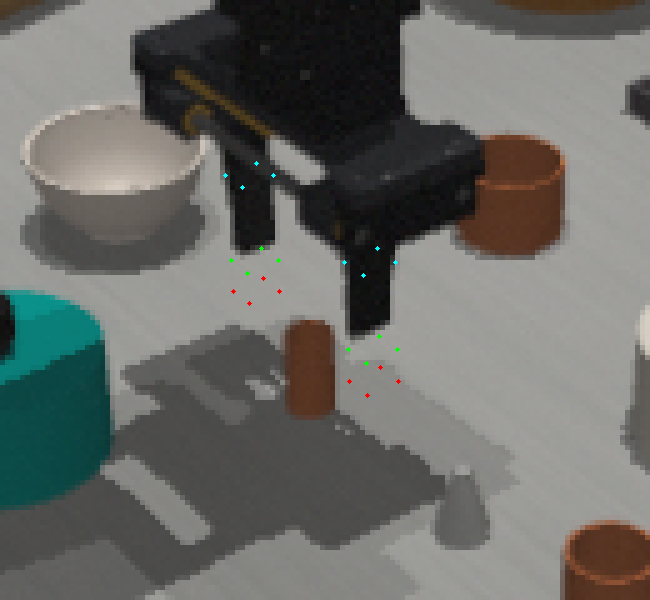

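In the side view the fingertips sit about 10 px above where the pose puts them. I'll lower to z=32, which can grip the ring whether the pose or the picture is right, and look again.

{"fn": "apply_moves", "kwargs": {
  "targets": "0 1 0.1 0.01 0 0; 0 1 0.1 0 0 0; 0 1 0 0 0 0; 0 0 0 0 0 0"
}}

```text
t: 3.78
eef_pos: [441.3, 120.6, 30.0]
eef_rot: [[-0.002, -0.001, -1.0], [1.0, 0.0, -0.002], [0.0, -1.0, 0.001]]
contact_force: [0.2, -0.0, 0.3]
gripper_width: 0.999
```

Run:
```python
from h import *
need(441.8,122,32)
sidepic("pics/s4.png",210,120,130,120,5)
```

```text
t 3.77 p [441.3 120.6  30. ] w 86.9 F [ 0.2 -0.   0.3]
shift cm [ 0.14 -0.2  -0.05] rot [-0.001  0.002  0.   ]
```

View pics/s4.png

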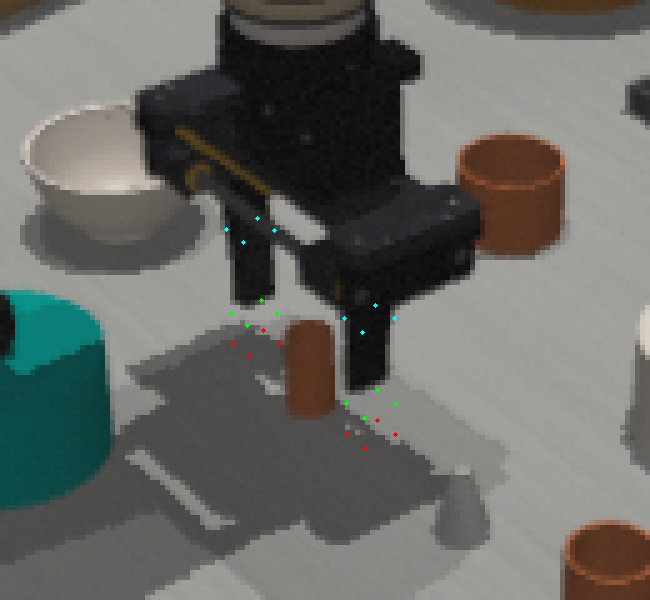

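Run:
```python
from h import *
S=grab("side"); s=observe(); R=s["eef_rot"];p=s["eef_pos"]
x0,y0,f=210,120,5
im=cv2.resize(S["color"][y0:y0+120,x0:x0+130],None,fx=f,fy=f,interpolation=cv2.INTER_NEAREST)
for k,col in((-51,(255,0,255)),(-75,(0,255,255))):
  pts=[(proj(S,[p+R@np.array([sx,k,sz])])[0]-[x0,y0]+.5)*f for sx,sz in((-95,-37.5),(-95,37.5),(95,37.5),(95,-37.5))]
  cv2.polylines(im,[np.array(pts).astype(np.int32)],True,col,1)
cv2.imwrite("pics/s5.png",im)
```

```text
(no output)
```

View pics/s5.png

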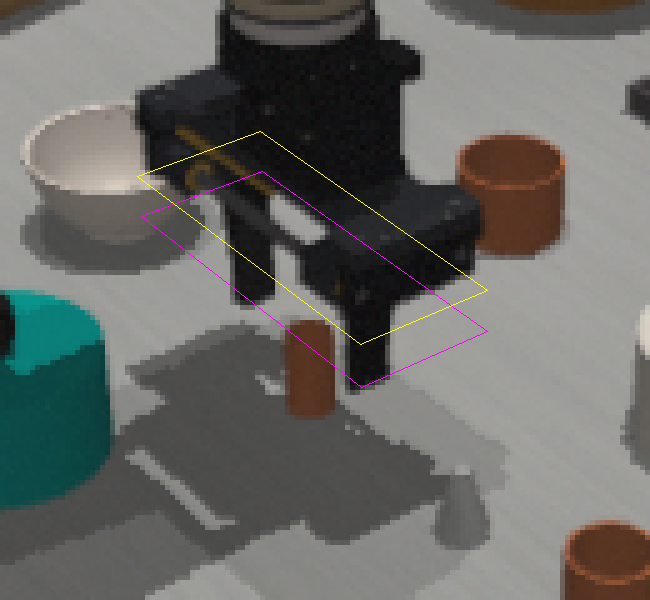

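The body also looks higher than predicted in the side view. I'll creep down and watch the force to settle which is right.

{"fn": "apply_moves", "kwargs": {
  "targets": "0 0.4 0 0 0 0; 0 0.3 0 0 0 0; 0 0 0 0 0 0"
}}

```text
t: 4.25
eef_pos: [442.3, 120.7, 23.8]
eef_rot: [[-0.002, 0.002, -1.0], [1.0, 0.0, -0.002], [0.0, -1.0, -0.002]]
contact_force: [0.9, -0.6, 0.1]
gripper_width: 0.996
```

{"fn": "apply_moves", "kwargs": {
  "targets": "0 0.3 0 0 0 0; 0 0 0 0 0 0"
}}

```text
t: 4.5
eef_pos: [442.4, 120.7, 20.7]
eef_rot: [[-0.002, 0.002, -1.0], [1.0, 0.0, -0.002], [0.0, -1.0, -0.002]]
contact_force: [-0.3, 1.1, 0.6]
gripper_width: 1.0
```

{"fn": "apply_moves", "kwargs": {
  "targets": "0 0.2 0 0 0 0; 0 0.1 0 0 0 0"
}}

```text
t: 4.75
eef_pos: [442.6, 120.7, 17.7]
eef_rot: [[-0.002, 0.003, -1.0], [1.0, 0.001, -0.002], [0.001, -1.0, -0.003]]
contact_force: [0.6, 0.4, 0.1]
gripper_width: 0.998
```

{"fn": "apply_moves", "kwargs": {
  "targets": "0 0.2 0 0 0 0; 0 0 0 0 0 0"
}}

```text
t: 5.0
eef_pos: [442.5, 120.7, 15.4]
eef_rot: [[-0.002, 0.002, -1.0], [1.0, 0.001, -0.002], [0.001, -1.0, -0.002]]
contact_force: [0.3, 0.2, -0.2]
gripper_width: 1.001
```

Run:
```python
from h import *
need(441.8,122,32)
sidepic("pics/s6.png",210,120,130,120,5)
```

```text
t 5.0 p [442.5 120.7  15.4] w 87.1 F [ 0.3  0.2 -0.2]
shift cm [ 0.13 -1.66  0.07] rot [0.002 0.002 0.001]
```

View pics/s6.png

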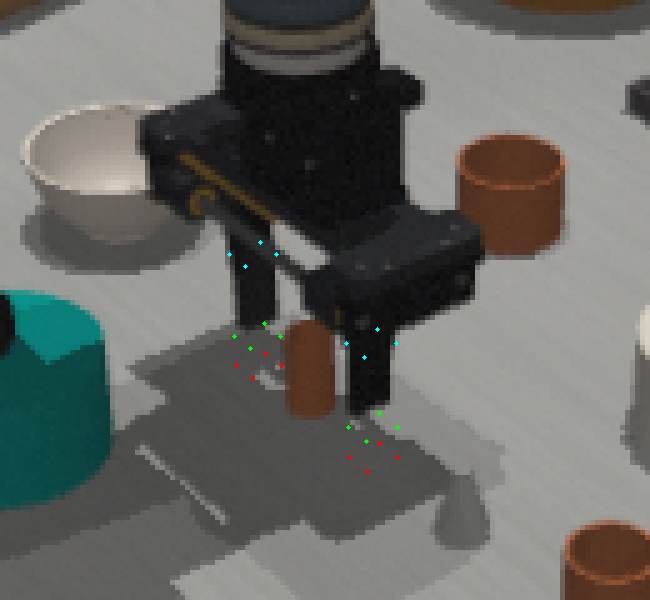

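There is no contact at z=15.4, where the stated tips would already be in the table. So the picture is right: the fingers stand about 25 mm higher than the pose implies. I'll go 10 mm lower, close gently, and place pieces relative to their pick-up heights.

{"fn": "apply_moves", "kwargs": {
  "targets": "0.1 0.5 0 0 0 0; 0 0.3 0 0 0 0; 0 0.2 0 0 0 0"
}}

```text
t: 5.42
eef_pos: [442.7, 121.8, 4.9]
eef_rot: [[-0.002, 0.003, -1.0], [1.0, 0.001, -0.002], [0.001, -1.0, -0.003]]
contact_force: [0.3, 0.1, 0.1]
gripper_width: 0.997
```

Run:
```python
from h import *
need(441.8,122,5)
sidepic("pics/s7.png",210,120,130,120,5,False)
```

```text
t 5.42 p [442.7 121.8   4.9] w 86.7 F [0.3 0.1 0.1]
shift cm [ 0.02 -0.01  0.09] rot [0.003 0.002 0.001]
```

View pics/s7.png

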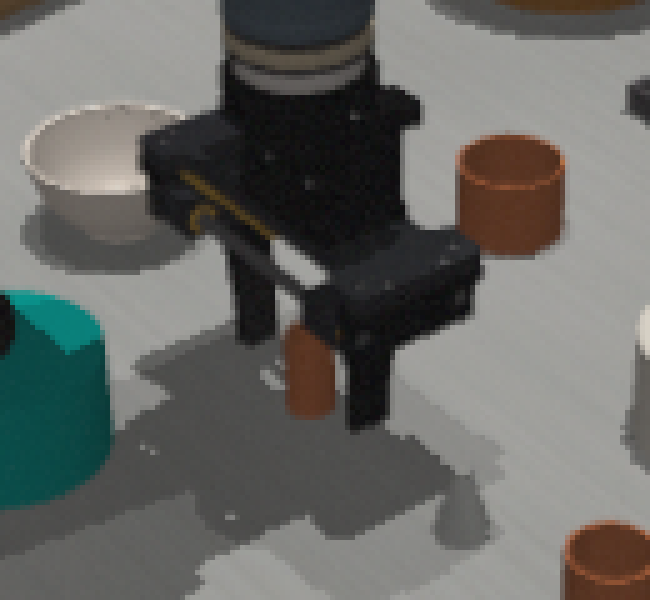

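The jaws now straddle the small ring with the tips about 12 mm above the table, so I'll close.

{"fn": "apply_moves", "kwargs": {
  "targets": "0 0 0 0 0 0; 0 0 0 0 0 0; 0 0 0 0 0 0; 0 0 0 0 0 0; 0 0 0 0 0 0",
  "fingers": 2,
  "newtons": 10
}}

```text
t: 6.1
eef_pos: [442.7, 121.8, 4.8]
eef_rot: [[-0.002, 0.003, -1.0], [1.0, 0.001, -0.002], [0.0, -1.0, -0.003]]
contact_force: [-0.1, 0.6, -0.2]
gripper_width: 0.515
```

{"fn": "apply_moves", "kwargs": {
  "targets": "0 0 0 0 0 0; 0 0 0 0 0 0; 0 0 0 0 0 0"
}}

```text
t: 6.48
eef_pos: [442.7, 121.8, 4.9]
eef_rot: [[-0.002, 0.003, -1.0], [1.0, 0.001, -0.002], [0.001, -1.0, -0.003]]
contact_force: [-0.1, -0.1, -0.2]
gripper_width: 0.293
```

Run:
```python
from h import *
need(441.8,122,5)
sidepic("pics/s8.png",210,120,130,120,5,False)
```

```text
t 6.47 p [442.7 121.8   4.9] w 25.5 F [-0.1 -0.1 -0.2]
shift cm [ 0.02 -0.01  0.09] rot [0.003 0.002 0.001]
```

View pics/s8.png

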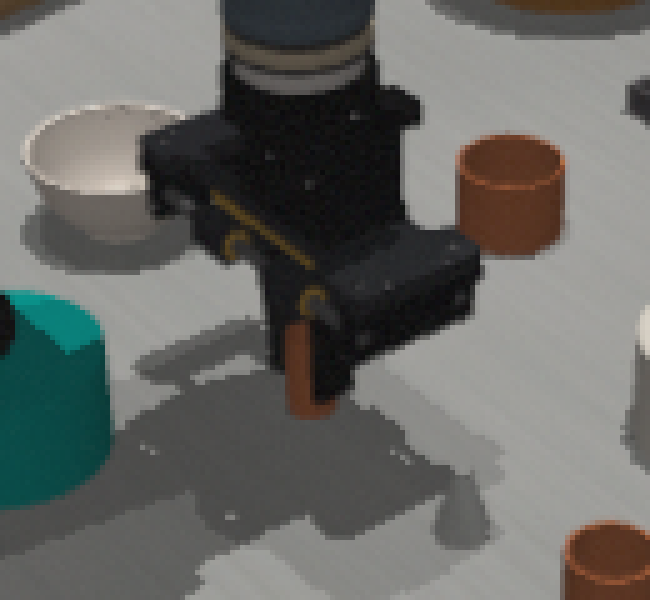

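{"fn": "apply_moves", "kwargs": {
  "targets": "0 -1 0 0 0 0; 0 -2 0 0 0 0; 0 -3 0 0 0 0; 0 -3 0 0 0 0; 0 -3 0 0 0 0"
}}

```text
t: 7.15
eef_pos: [440.4, 121.6, 128.4]
eef_rot: [[-0.002, -0.003, -1.0], [1.0, 0.0, -0.002], [0.0, -1.0, 0.003]]
contact_force: [0.7, 1.1, 0.3]
gripper_width: 0.296
```

{"fn": "apply_moves", "kwargs": {
  "targets": "-4 0 0 0 0 0; -5 0 -0.4 0 0 0; -5 0 -0.4 0 0 0; -5 0 -0.4 0 0 0; -5 0 -0.4 0 0 0"
}}

```text
t: 7.78
eef_pos: [459.6, -121.5, 135.1]
eef_rot: [[-0.011, 0.009, -1.0], [1.0, -0.001, -0.011], [-0.001, -1.0, -0.009]]
contact_force: [1.6, -0.6, -0.2]
gripper_width: 0.301
```

{"fn": "apply_moves", "kwargs": {
  "targets": "-5 0 -0.2 0 0 0; -5 0 -0.2 0 0 0; -4 0 -0.2 0 0 0; -2 0 0 0 0 0; 0 0 0 0 0 0"
}}

```text
t: 8.4
eef_pos: [466.4, -289.5, 138.3]
eef_rot: [[-0.005, 0.012, -1.0], [1.0, -0.003, -0.005], [-0.003, -1.0, -0.012]]
contact_force: [0.8, 0.4, -0.2]
gripper_width: 0.296
```

Run:
```python
from h import *
need(461.5,-284,60)
d=grab("side"); cv2.imwrite("pics/s9.png",d["color"][100:,160:560])
```

```text
t 8.4 p [ 466.4 -289.5  138.3] w 25.8 F [ 0.8  0.4 -0.2]
shift cm [0.57 7.82 0.58] rot [ 0.012  0.005 -0.003]
```

View pics/s9.png

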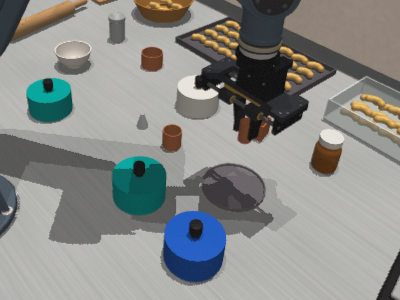

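The small ring is held and hangs above the dish in the side view. I'll correct the offset and lower it.

{"fn": "apply_moves", "kwargs": {
  "targets": "0.5 0 0.5 0.012 0.005 -0.003; 0 3 0.1 0 0 0; 0 3 0 0 0 0; 0 2 0 0 0 0; 0 0 0 0 0 0"
}}

```text
t: 9.07
eef_pos: [457.8, -271.8, 57.3]
eef_rot: [[-0.009, -0.007, -1.0], [1.0, 0.007, -0.009], [0.007, -1.0, 0.006]]
contact_force: [0.3, -0.2, -0.7]
gripper_width: 0.296
```

Run:
```python
from h import *
need(461.5,-284,9)
d=grab("side"); cv2.imwrite("pics/s10.png",cv2.resize(d["color"][200:330,320:470],None,fx=5,fy=4.6))
d=grab("top"); cv2.imwrite("pics/t10.png",cv2.resize(d["color"][150:290,360:510],None,fx=4,fy=4))
```

```text
t 9.07 p [ 457.8 -271.8   57.3] w 25.8 F [ 0.3 -0.2 -0.7]
shift cm [-1.26  4.82 -0.39] rot [-0.007  0.009  0.007]
```

View pics/s10.png

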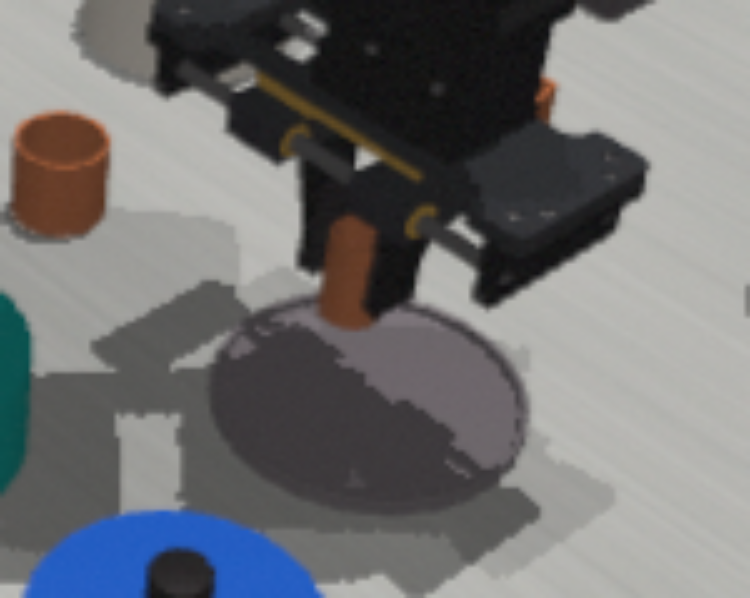

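View pics/t10.png

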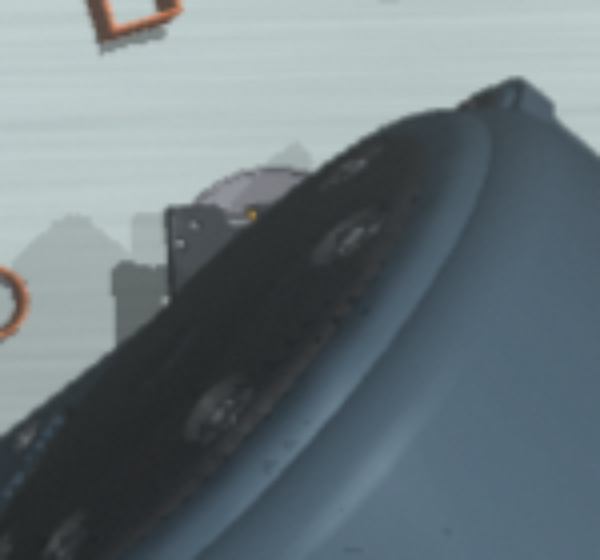

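The side view shows the ring in the jaws over the back-left part of the dish, leaning a little. The top view is blocked by the arm. I'll correct the position with settling rows.

{"fn": "apply_moves", "kwargs": {
  "targets": "-0.6 0 -0.2 -0.007 0.009 0.007; -0.6 0 -0.2 0 0 0; 0 0 0 0 0 0; 0 0 0 0 0 0"
}}

```text
t: 9.68
eef_pos: [465.0, -287.2, 61.7]
eef_rot: [[0.0, 0.008, -1.0], [1.0, -0.007, 0.0], [-0.007, -1.0, -0.008]]
contact_force: [-0.4, 0.9, 0.6]
gripper_width: 0.299
```

Run:
```python
from h import *
need(461.5,-284,9)
d=grab("side"); cv2.imwrite("pics/s11.png",cv2.resize(d["color"][200:330,320:470],None,fx=5,fy=4.6))
s=d["color"].astype(int)
```

```text
t 9.68 p [ 465.  -287.2   61.7] w 26.0 F [-0.4  0.9  0.6]
shift cm [0.36 5.26 0.39] rot [ 0.008 -0.    -0.007]
```

View pics/s11.png

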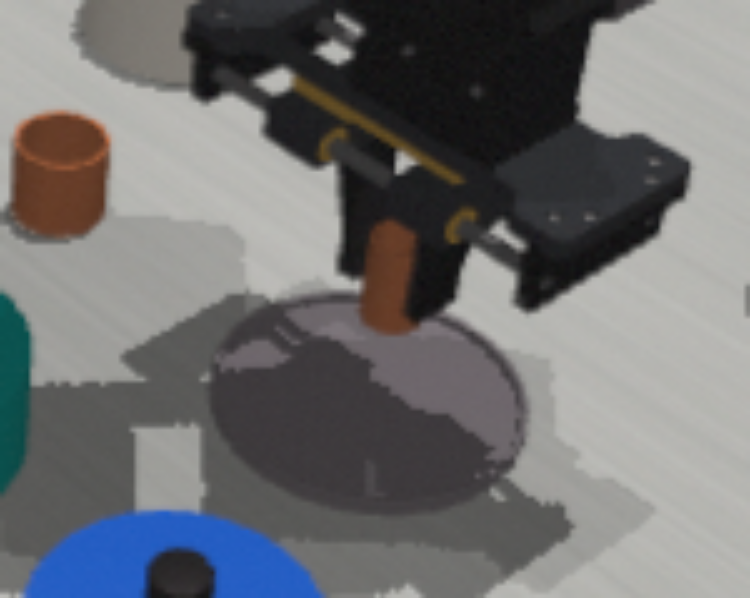

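{"fn": "apply_moves", "kwargs": {
  "targets": "0.2 1 0.2 0.004 0 -0.004; 0.1 1 0.1 0 0 0; 0 1 0 0 0 0; 0 0.7 0 0 0 0; 0 0 0 0 0 0"
}}

```text
t: 10.35
eef_pos: [461.1, -283.4, 20.9]
eef_rot: [[0.0, 0.002, -1.0], [1.0, -0.001, 0.0], [-0.001, -1.0, -0.002]]
contact_force: [-0.4, -0.0, 0.4]
gripper_width: 0.299
```

Run:
```python
from h import *
need(461.5,-284,9)
d=grab("side"); cv2.imwrite("pics/s12.png",cv2.resize(d["color"][200:330,320:470],None,fx=5,fy=4.6))
```

```text
t 10.35 p [ 461.1 -283.4   20.9] w 26.0 F [-0.4 -0.   0.4]
shift cm [-0.06  1.19 -0.04] rot [ 0.002 -0.    -0.001]
```

View pics/s12.png

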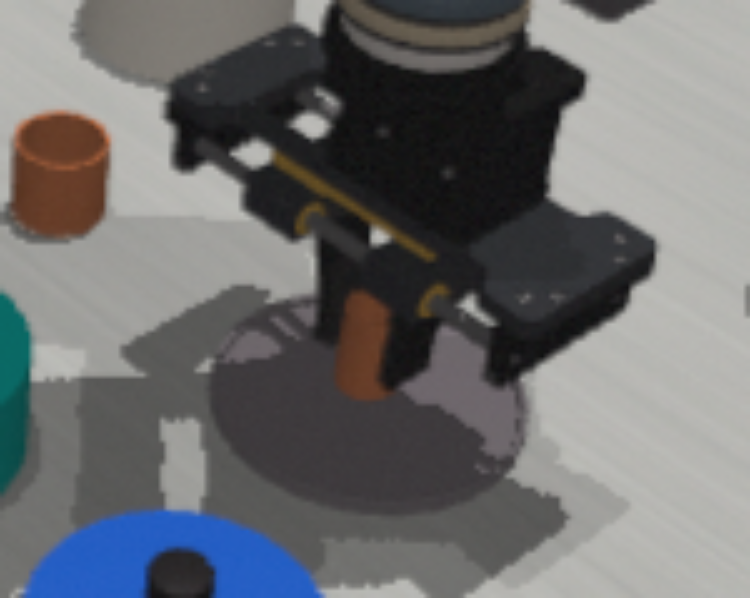

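{"fn": "apply_moves", "kwargs": {
  "targets": "0 0.5 0 0 0 0; 0 0.4 0 0 0 0; 0 0.2 0 0 0 0; 0 0 0 0 0 0; 0 0 0 0 0 0"
}}

```text
t: 11.02
eef_pos: [462.0, -284.1, 10.2]
eef_rot: [[0.0, 0.004, -1.0], [1.0, -0.003, 0.0], [-0.003, -1.0, -0.004]]
contact_force: [-0.3, 0.1, -0.3]
gripper_width: 0.299
```

Run:
```python
from h import *
need(461.5,-284,9)
d=grab("side"); cv2.imwrite("pics/s13.png",cv2.resize(d["color"][200:330,320:470],None,fx=5,fy=4.6))
```

```text
t 11.03 p [ 462.  -284.1   10.2] w 26.0 F [-0.3  0.1 -0.3]
shift cm [0.01 0.12 0.05] rot [ 0.004 -0.    -0.003]
```

View pics/s13.png

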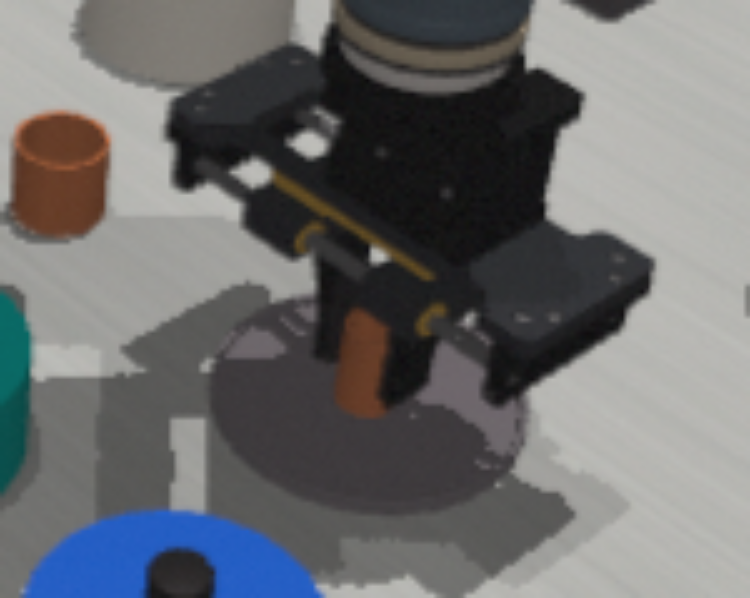

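The ring's bottom sits near (392,288), which is the dish centre in the side view. I'll lower the last 1–2 mm and release.

{"fn": "apply_moves", "kwargs": {
  "targets": "0 0.1 0 0 0 0; 0 0.1 0 0 0 0; 0 0 0 0 0 0"
}}

```text
t: 11.45
eef_pos: [462.1, -284.2, 9.0]
eef_rot: [[0.0, 0.004, -1.0], [1.0, -0.003, 0.0], [-0.003, -1.0, -0.004]]
contact_force: [0.4, 0.6, 0.3]
gripper_width: 0.292
```

{"fn": "apply_moves", "kwargs": {
  "targets": "0 0.1 0 0 0 0; 0 0 0 0 0 0"
}}

```text
t: 11.7
eef_pos: [462.2, -284.3, 9.0]
eef_rot: [[0.0, 0.005, -1.0], [1.0, -0.004, 0.0], [-0.004, -1.0, -0.005]]
contact_force: [-0.6, 0.0, 0.3]
gripper_width: 0.299
```

{"fn": "apply_moves", "kwargs": {
  "targets": "0 0.25 0 0 0 0; 0 0 0 0 0 0"
}}

```text
t: 11.95
eef_pos: [462.8, -284.6, 7.9]
eef_rot: [[0.0, 0.006, -1.0], [1.0, -0.005, 0.0], [-0.005, -1.0, -0.006]]
contact_force: [-0.2, 0.0, -0.4]
gripper_width: 0.302
```

{"fn": "apply_moves", "kwargs": {
  "targets": "0 0.25 0 0 0 0; 0 0 0 0 0 0"
}}

```text
t: 12.2
eef_pos: [463.2, -284.9, 6.6]
eef_rot: [[0.001, 0.007, -1.0], [1.0, -0.006, 0.001], [-0.006, -1.0, -0.007]]
contact_force: [-0.5, -0.7, -0.9]
gripper_width: 0.298
```

Run:
```python
from h import *
need(461.5,-284,9)
d=grab("side"); cv2.imwrite("pics/s14.png",cv2.resize(d["color"][240:320,350:440],None,fx=8,fy=7.4))
```

```text
t 12.2 p [ 463.2 -284.9    6.6] w 25.9 F [-0.5 -0.7 -0.9]
shift cm [ 0.09 -0.24  0.17] rot [ 0.007 -0.001 -0.006]
```

View pics/s14.png

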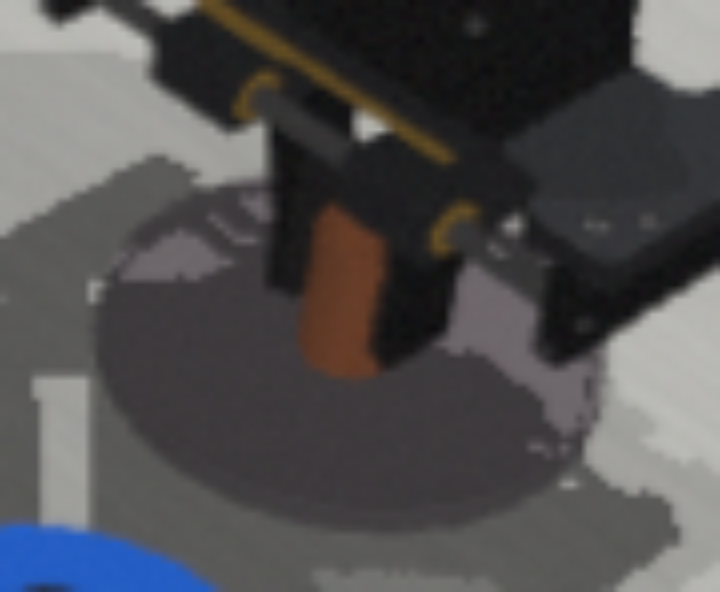

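The ring is down on the floor with a slight lean in the grip. Releasing will let it stand upright.

{"fn": "apply_moves", "kwargs": {
  "targets": "0 0 0 0 0 0; 0 0 0 0 0 0; 0 0 0 0 0 0; 0 0 0 0 0 0",
  "fingers": 5
}}

```text
t: 12.75
eef_pos: [463.0, -284.8, 5.2]
eef_rot: [[0.001, 0.006, -1.0], [1.0, -0.005, 0.001], [-0.005, -1.0, -0.006]]
contact_force: [0.4, 0.1, 0.0]
gripper_width: 0.565
```

Run:
```python
from h import *
need(449.5,-103,90)
d=grab("side"); cv2.imwrite("pics/s15.png",cv2.resize(d["color"][240:320,350:440],None,fx=8,fy=7.4))
```

```text
t 12.75 p [ 463.  -284.8    5.2] w 49.2 F [0.4 0.1 0. ]
shift cm [18.14 -8.57  1.3 ] rot [ 0.006 -0.001 -0.005]
```

View pics/s15.png

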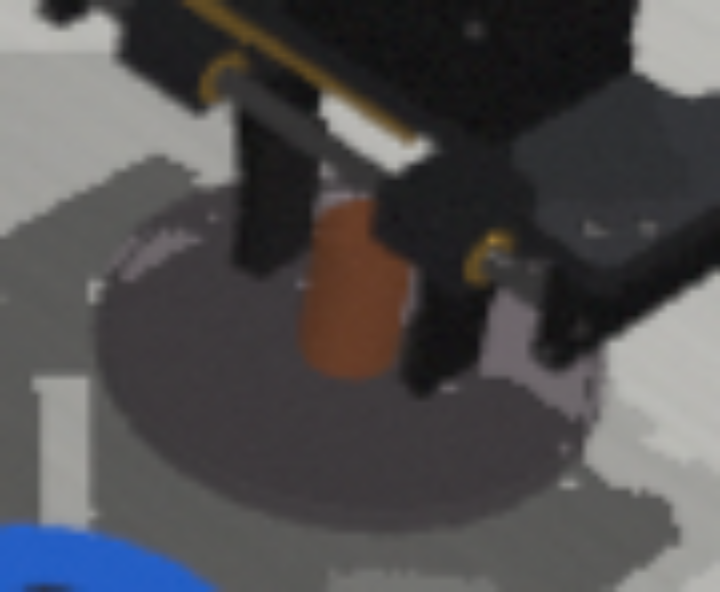

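The fingers are clear on both sides and the ring stands on the dish. I'll lift away.

{"fn": "apply_moves", "kwargs": {
  "targets": "0 -1 0 0 0 0; 0 -2 0 0 0 0; 0 -3 0 0 0 0; 0 -4 0 0 0 0; 0 -3 0 0 0 0"
}}

```text
t: 13.42
eef_pos: [460.8, -283.0, 138.7]
eef_rot: [[0.001, 0.003, -1.0], [1.0, -0.001, 0.001], [-0.001, -1.0, -0.003]]
contact_force: [-0.1, 0.5, 0.0]
gripper_width: 0.575
```

{"fn": "apply_moves", "kwargs": {
  "targets": "3 0 0 0 0 0; 5 0 0.3 0 0 0; 5 0 0.3 0 0 0; 4 0 0.3 0 0 0; 0 0 0 0 0 0",
  "fingers": 8.7
}}

```text
t: 14.05
eef_pos: [454.3, -111.6, 144.6]
eef_rot: [[0.003, 0.014, -1.0], [1.0, -0.01, 0.003], [-0.01, -1.0, -0.014]]
contact_force: [0.5, 1.0, 0.0]
gripper_width: 0.98
```

Run:
```python
from h import *
need(449.5,-103,90)
d=grab("side"); cv2.imwrite("pics/s16.png",cv2.resize(d["color"][240:320,350:440],None,fx=8,fy=7.4))
s=d["color"].astype(int)
print("S",rim(d,(380,255,405,275),49,(95,30)))
t=grab("top"); cv2.imwrite("pics/t16.png",t["color"])
print("St",rim(t,(410,195,450,240),49))
```

```text
t 14.05 p [ 454.3 -111.6  144.6] w 85.2 F [0.5 1.  0. ]
shift cm [0.91 5.45 0.56] rot [ 0.014 -0.003 -0.01 ]
S (array([ 461.2, -285.1]), np.float64(11.1), 49, 50)Traceback (most recent call last):
  File "<stdin>", line 7, in <module>
  File "h.py", line 20, in rim
    c0,r=fitc(P)
         ~~~~^^^
  File "h.py", line 14, in fitc
    P=np.asarray(P)[:,:2]; A=np.c_[2*P,np.ones(len(P))]; b=(P**2).sum(1)
      ~~~~~~~~~~~~~^^^^^^
IndexError: too many indices for array: array is 1-dimensional, but 2 were indexed
```

View pics/s16.png

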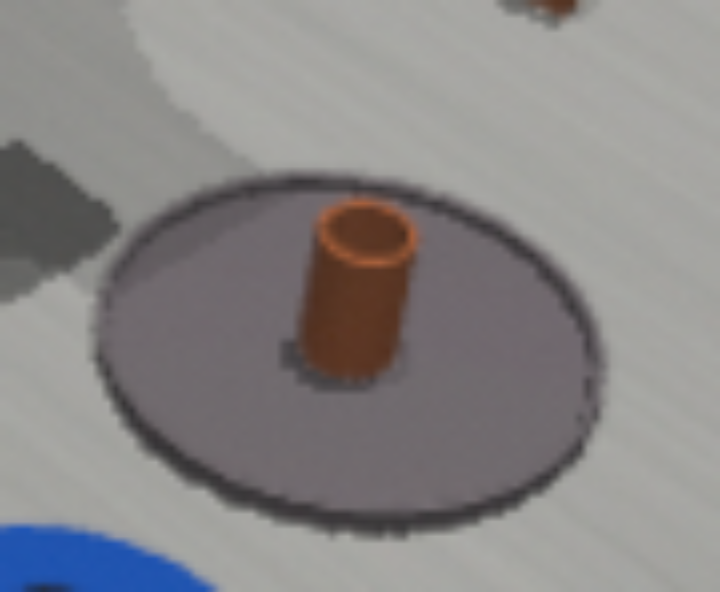

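View pics/t16.png

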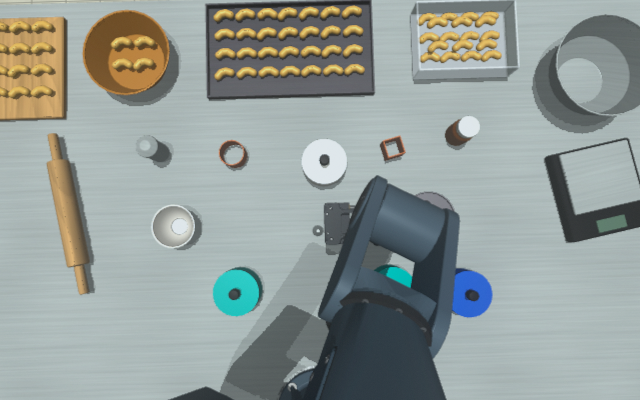

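The small ring stands upright at the dish centre: the fit gives (461.2,-285.1) in the side view, and that view reads about 2 mm low. Next is the medium ring at (450.1,-102.5).

{"fn": "apply_moves", "kwargs": {
  "targets": "0.4 0 0.2 0.014 -0.003 -0.01; 0.4 2 0.2 0 0 0; 0 3 0 0 0 0; 0 0 0 0 0 0; 0 0 0 0 0 0"
}}

```text
t: 14.78
eef_pos: [456.1, -112.9, 95.3]
eef_rot: [[0.009, 0.008, -1.0], [1.0, -0.005, 0.009], [-0.005, -1.0, -0.008]]
contact_force: [0.2, -0.6, -0.4]
gripper_width: 1.002
```

Run:
```python
from h import *
need(450.1,-102.8,5)
sidepic("pics/s17.png",270,160,120,110,5.4,False)
```

```text
t 14.78 p [ 456.1 -112.9   95.3] w 87.1 F [ 0.2 -0.6 -0.4]
shift cm [1.04 9.02 0.68] rot [ 0.008 -0.009 -0.005]
```

View pics/s17.png

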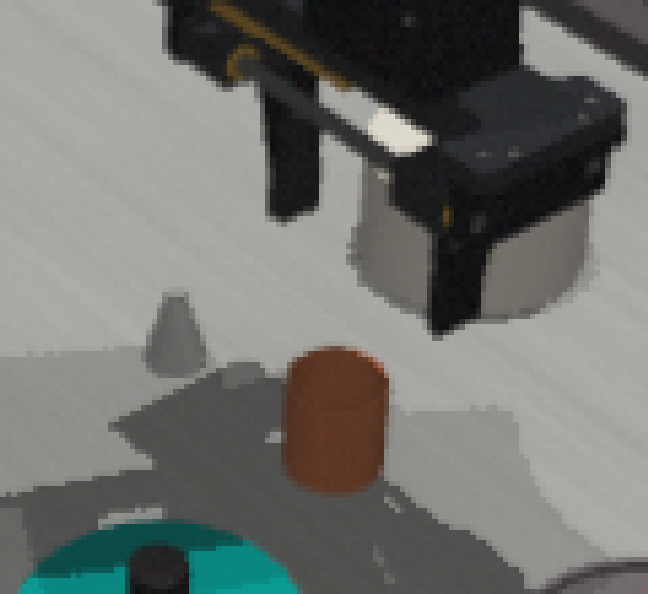

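The jaws are above the medium ring but about 10 mm off in y. I'll correct that and lower.

{"fn": "apply_moves", "kwargs": {
  "targets": "0.5 0 0.4 0.008 -0.009 -0.005; 0.5 0 0.3 0 0 0; 0 2 0 0 0 0; 0 0 0 0 0 0; 0 0 0 0 0 0"
}}

```text
t: 15.45
eef_pos: [449.9, -102.2, 78.2]
eef_rot: [[-0.001, 0.004, -1.0], [1.0, -0.002, -0.001], [-0.002, -1.0, -0.004]]
contact_force: [0.3, -1.3, 0.4]
gripper_width: 1.0
```

Run:
```python
from h import *
need(450.1,-102.8,5)
```

```text
t 15.45 p [ 449.9 -102.2   78.2] w 87.0 F [ 0.3 -1.3  0.4]
shift cm [-0.05  7.32  0.01] rot [ 0.004  0.001 -0.002]
```

{"fn": "apply_moves", "kwargs": {
  "targets": "0 2 0 0.004 0 -0.002; 0 2 0 0 0 0; 0 2 0 0 0 0; 0 1.1 0 0 0 0; 0 0 0 0 0 0"
}}

```text
t: 16.08
eef_pos: [453.3, -103.4, 8.9]
eef_rot: [[-0.002, 0.008, -1.0], [1.0, -0.004, -0.002], [-0.004, -1.0, -0.008]]
contact_force: [0.3, -0.6, -0.1]
gripper_width: 1.0
```

Run:
```python
from h import *
need(450.1,-102.8,5)
sidepic("pics/s18.png",270,160,120,110,5.4,False)
```

```text
t 16.07 p [ 453.3 -103.4    8.9] w 87.0 F [ 0.3 -0.6 -0.1]
shift cm [0.06 0.39 0.32] rot [ 0.008  0.002 -0.004]
```

View pics/s18.png

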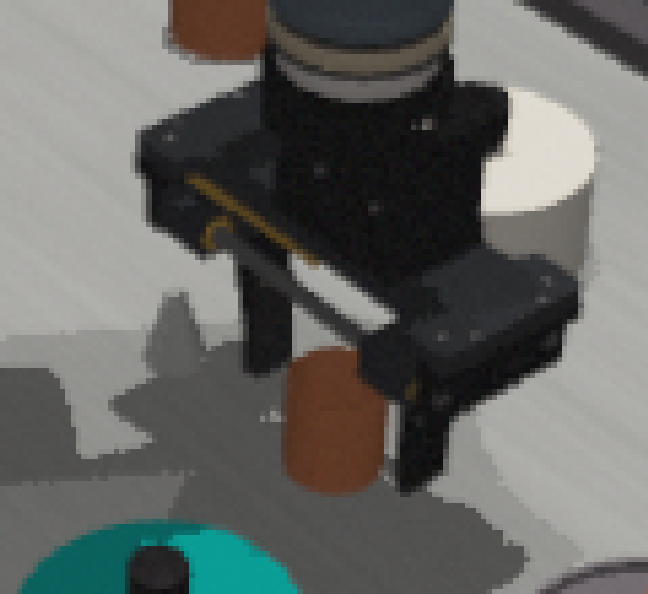

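{"fn": "apply_moves", "kwargs": {
  "targets": "0 0.2 0.3 0.006 0 -0.003; 0 0.2 0 0 0 0; 0 0 0 0 0 0"
}}

```text
t: 16.5
eef_pos: [451.3, -103.9, 6.5]
eef_rot: [[-0.002, 0.005, -1.0], [1.0, -0.002, -0.002], [-0.002, -1.0, -0.005]]
contact_force: [-0.8, 0.8, -0.5]
gripper_width: 1.001
```

Run:
```python
from h import *
need(450.1,-102.8,5)
```

```text
t 16.5 p [ 451.3 -103.9    6.5] w 87.1 F [-0.8  0.8 -0.5]
shift cm [0.11 0.15 0.12] rot [ 0.005  0.002 -0.002]
```

{"fn": "apply_moves", "kwargs": {
  "targets": "0.1 0 0.15 0.004 0 0; 0 0 0 0 0 0; 0 0 0 0 0 0; 0 0 0 0 0 0; 0 0 0 0 0 0",
  "fingers": 3.8,
  "newtons": 12
}}

```text
t: 17.12
eef_pos: [449.9, -102.9, 6.8]
eef_rot: [[-0.002, 0.001, -1.0], [1.0, -0.003, -0.002], [-0.003, -1.0, -0.001]]
contact_force: [0.6, -0.3, 0.2]
gripper_width: 0.519
```

{"fn": "apply_moves", "kwargs": {
  "targets": "0 0 0 0 0 0; 0 0 0 0 0 0"
}}

```text
t: 17.38
eef_pos: [449.9, -102.9, 6.8]
eef_rot: [[-0.002, 0.001, -1.0], [1.0, -0.002, -0.002], [-0.002, -1.0, -0.001]]
contact_force: [-0.3, 0.1, 0.3]
gripper_width: 0.496
```

Run:
```python
from h import *
need(450.1,-102.8,125)
```

```text
t 17.38 p [ 449.9 -102.9    6.8] w 43.2 F [-0.3  0.1  0.3]
shift cm [ -0.02 -11.82  -0.03] rot [ 0.001  0.002 -0.002]
```

{"fn": "apply_moves", "kwargs": {
  "targets": "0 -1 0 0 0 0; 0 -2 0 0 0 0; 0 -3 0 0 0 0; 0 -3 0 0 0 0; 0 -1.5 0 0 0 0"
}}

```text
t: 18.0
eef_pos: [448.6, -102.0, 115.7]
eef_rot: [[-0.002, -0.002, -1.0], [1.0, -0.001, -0.002], [-0.001, -1.0, 0.002]]
contact_force: [-0.3, 0.2, -1.3]
gripper_width: 0.492
```

{"fn": "apply_moves", "kwargs": {
  "targets": "-3 0 -0.3 0 0 0; -4 0 -0.3 0 0 0; -4 0 -0.3 0 0 0; -4 0 -0.3 0 0 0; -1 0 0 0 0 0"
}}

```text
t: 18.62
eef_pos: [461.4, -265.1, 121.3]
eef_rot: [[-0.005, 0.003, -1.0], [1.0, -0.004, -0.005], [-0.004, -1.0, -0.003]]
contact_force: [0.7, 0.9, -0.3]
gripper_width: 0.492
```

{"fn": "apply_moves", "kwargs": {
  "targets": "0 0 0 0 0 0; 0 0 0 0 0 0; 0 0 0 0 0 0"
}}

```text
t: 19.0
eef_pos: [459.8, -261.7, 121.4]
eef_rot: [[-0.006, 0.0, -1.0], [1.0, -0.001, -0.006], [-0.001, -1.0, -0.0]]
contact_force: [0.1, -0.1, -0.6]
gripper_width: 0.493
```

Run:
```python
from h import *
need(462.5,-284.5,75)
d=grab("side"); cv2.imwrite("pics/s19.png",cv2.resize(d["color"][200:330,320:470],None,fx=5,fy=4.6))
```

```text
t 19.0 p [ 459.8 -261.7  121.4] w 42.9 F [ 0.1 -0.1 -0.6]
shift cm [-2.28  4.64 -0.26] rot [ 0.     0.006 -0.001]
```

View pics/s19.png

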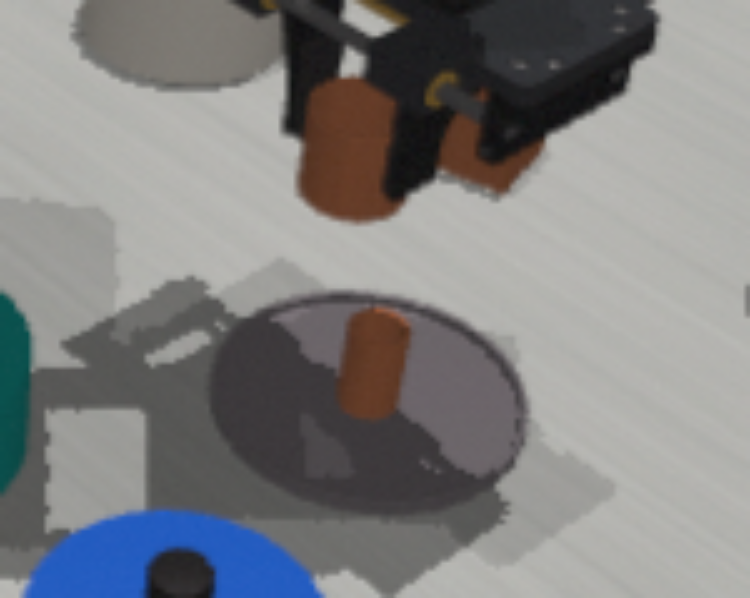

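The medium ring is held above and behind the small ring. I'll move it over the axis.

{"fn": "apply_moves", "kwargs": {
  "targets": "-0.9 0 -0.1 0 0.006 -0.001; -0.9 1 -0.1 0 0 0; -0.5 1.5 0 0 0 0; 0 0 0 0 0 0; 0 0 0 0 0 0"
}}

```text
t: 19.68
eef_pos: [461.7, -285.2, 93.6]
eef_rot: [[-0.0, -0.001, -1.0], [1.0, 0.002, -0.0], [0.002, -1.0, 0.001]]
contact_force: [0.5, -0.1, -0.7]
gripper_width: 0.491
```

Run:
```python
from h import *
need(462.5,-284.5,75)
```

```text
t 19.68 p [ 461.7 -285.2   93.6] w 42.7 F [ 0.5 -0.1 -0.7]
shift cm [ 0.07  1.86 -0.08] rot [-0.001  0.     0.002]
```

{"fn": "apply_moves", "kwargs": {
  "targets": "0.1 1 0 0 0 0; 0 1 0 0 0 0; 0 0 0 0 0 0; 0 0 0 0 0 0"
}}

```text
t: 20.18
eef_pos: [461.6, -283.6, 72.2]
eef_rot: [[-0.001, -0.002, -1.0], [1.0, 0.002, -0.001], [0.002, -1.0, 0.002]]
contact_force: [-0.2, 0.3, -0.9]
gripper_width: 0.494
```

Run:
```python
from h import *
need(462.5,-284.5,11)
d=grab("side"); cv2.imwrite("pics/s20.png",cv2.resize(d["color"][225:325,335:455],None,fx=6,fy=5.8))
print("M side rim? ", rim(d,(375,222,410,250),118,(95,30)))
```

```text
t 20.18 p [ 461.6 -283.6   72.2] w 43.0 F [-0.2  0.3 -0.9]
shift cm [-0.11  6.12 -0.1 ] rot [-0.002  0.001  0.002]
M side rim?  (array([ 469.7, -256. ]), np.float64(33.1), 37, 104)
```

View pics/s20.png

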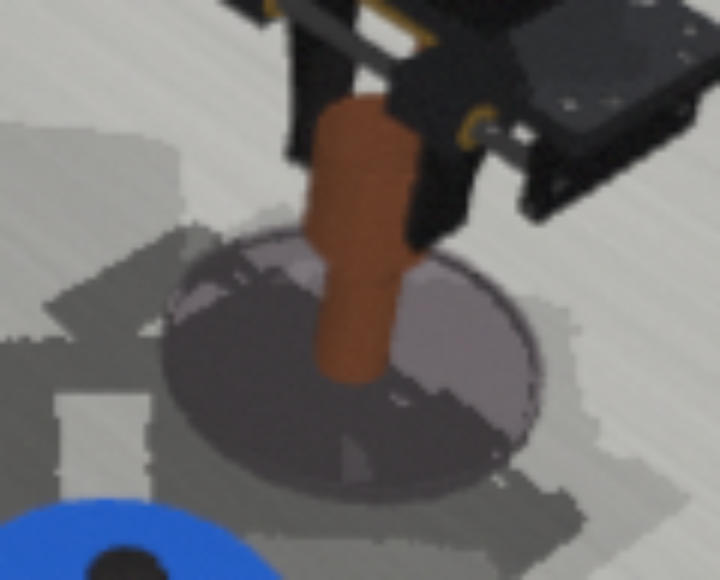

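The medium ring is centred over the small one in the side view (centre columns 362 and 364). Lowering.

{"fn": "apply_moves", "kwargs": {
  "targets": "-0.1 0.8 -0.1 0 0 0.002; 0 0.8 0 0 0 0; 0 0 0 0 0 0"
}}

```text
t: 20.6
eef_pos: [462.9, -284.8, 55.5]
eef_rot: [[-0.001, -0.001, -1.0], [1.0, -0.0, -0.001], [-0.0, -1.0, 0.001]]
contact_force: [0.4, -0.0, -0.7]
gripper_width: 0.497
```

Run:
```python
from h import *
need(462.5,-284.5,11)
d=grab("side"); cv2.imwrite("pics/s21.png",cv2.resize(d["color"][225:325,335:455],None,fx=6,fy=5.8))
```

```text
t 20.6 p [ 462.9 -284.8   55.5] w 43.2 F [ 0.4 -0.  -0.7]
shift cm [0.03 4.45 0.03] rot [-0.001  0.001 -0.   ]
```

View pics/s21.png

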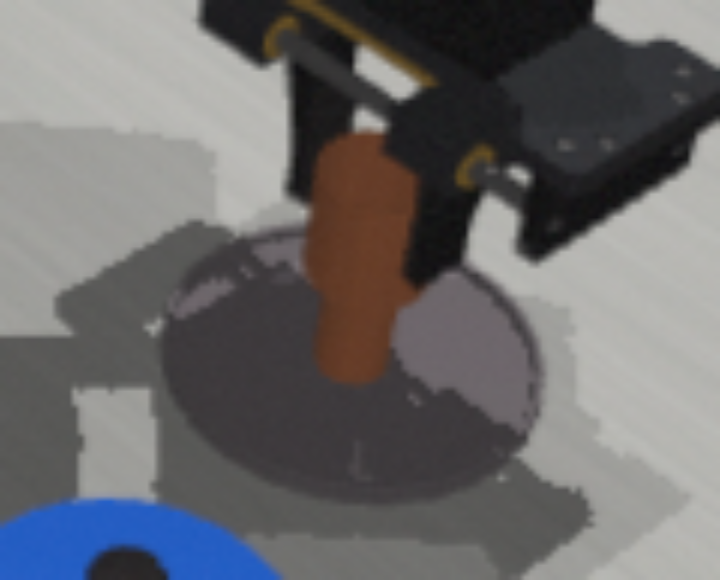

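{"fn": "apply_moves", "kwargs": {
  "targets": "0 0.5 0 0 0 0; 0 0.5 0 0 0 0; 0 0 0 0 0 0"
}}

```text
t: 21.02
eef_pos: [463.2, -285.1, 45.3]
eef_rot: [[-0.001, -0.0, -1.0], [1.0, -0.001, -0.001], [-0.001, -1.0, 0.0]]
contact_force: [0.0, -0.0, -0.7]
gripper_width: 0.496
```

{"fn": "apply_moves", "kwargs": {
  "targets": "0 0.8 0 0 0 0; 0 0.8 0 0 0 0; 0 0 0 0 0 0"
}}

```text
t: 21.4
eef_pos: [463.2, -285.1, 28.0]
eef_rot: [[-0.001, -0.0, -1.0], [1.0, -0.001, -0.001], [-0.001, -1.0, 0.0]]
contact_force: [-0.0, 0.6, 0.2]
gripper_width: 0.494
```

Run:
```python
from h import *
need(462.5,-284.5,11)
d=grab("side"); cv2.imwrite("pics/s22.png",cv2.resize(d["color"][225:325,335:455],None,fx=6,fy=5.8))
```

```text
t 21.4 p [ 463.2 -285.1   28. ] w 43.0 F [-0.   0.6  0.2]
shift cm [0.06 1.7  0.06] rot [-0.     0.001 -0.001]
```

View pics/s22.png

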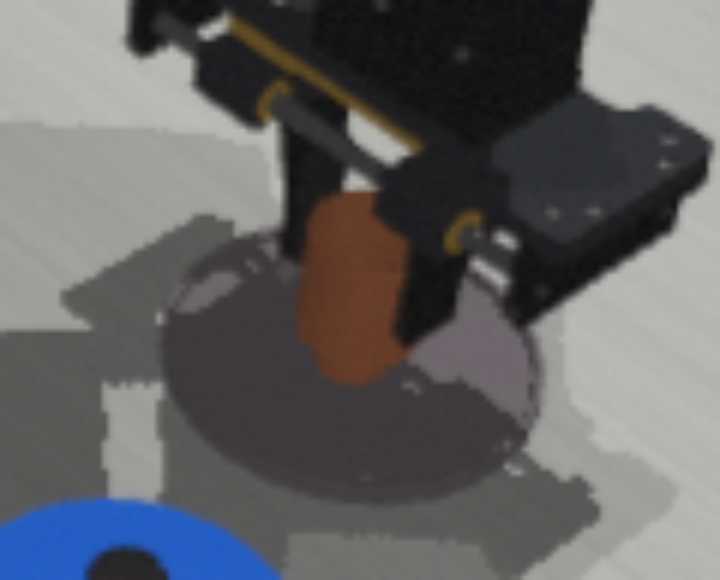

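It is going on around the small ring with no contact force, so I'll continue to the floor.

{"fn": "apply_moves", "kwargs": {
  "targets": "0 0.7 0 0 0 0; 0 0.6 0 0 0 0; 0 0 0 0 0 0; 0 0 0 0 0 0"
}}

```text
t: 21.95
eef_pos: [463.5, -285.4, 14.5]
eef_rot: [[-0.001, 0.0, -1.0], [1.0, -0.002, -0.001], [-0.002, -1.0, -0.0]]
contact_force: [0.5, -0.5, -0.1]
gripper_width: 0.49
```

{"fn": "apply_moves", "kwargs": {
  "targets": "0 0.2 0 0 0 0; 0 0.2 0 0 0 0; 0 0 0 0 0 0"
}}

```text
t: 22.32
eef_pos: [463.8, -285.7, 10.8]
eef_rot: [[-0.001, 0.001, -1.0], [1.0, -0.003, -0.001], [-0.003, -1.0, -0.001]]
contact_force: [-0.1, -0.1, 0.1]
gripper_width: 0.495
```

Run:
```python
from h import *
need(462.5,-284.5,11)
d=grab("side"); cv2.imwrite("pics/s23.png",cv2.resize(d["color"][225:325,335:455],None,fx=6,fy=5.8))
```

```text
t 22.32 p [ 463.8 -285.7   10.8] w 43.0 F [-0.1 -0.1  0.1]
shift cm [ 0.12 -0.02  0.13] rot [ 0.001  0.001 -0.003]
```

View pics/s23.png

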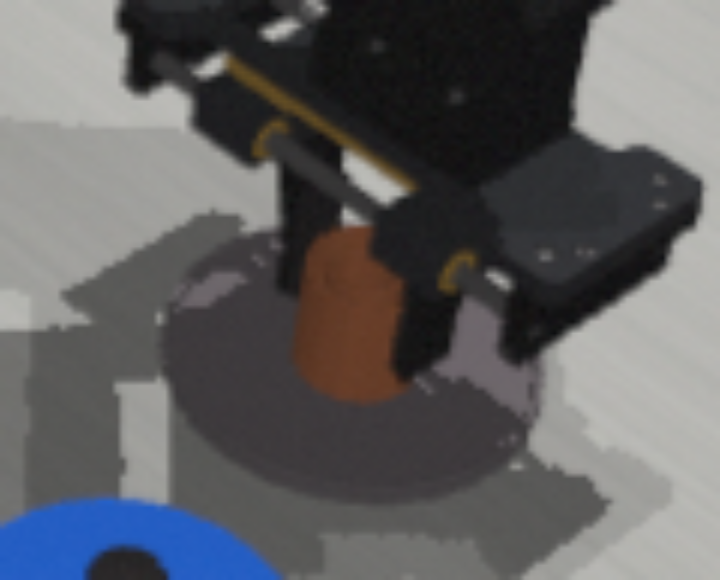

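The height is now the pick-up height plus 4 mm. One small nudge down, then release.

{"fn": "apply_moves", "kwargs": {
  "targets": "0 0.2 0 0 0 0; 0 0 0 0 0 0"
}}

```text
t: 22.62
eef_pos: [464.1, -285.9, 10.8]
eef_rot: [[-0.001, 0.002, -1.0], [1.0, -0.003, -0.001], [-0.003, -1.0, -0.002]]
contact_force: [0.1, 0.2, -1.0]
gripper_width: 0.493
```

{"fn": "apply_moves", "kwargs": {
  "targets": "0 0 0 0 0 0; 0 0 0 0 0 0; 0 0 0 0 0 0; 0 0 0 0 0 0",
  "fingers": 6.2
}}

```text
t: 23.12
eef_pos: [464.1, -285.9, 10.3]
eef_rot: [[-0.001, 0.002, -1.0], [1.0, -0.003, -0.001], [-0.003, -1.0, -0.002]]
contact_force: [1.5, 0.1, 0.3]
gripper_width: 0.704
```

{"fn": "apply_moves", "kwargs": {
  "targets": "0 -1 0 0 0 0; 0 -2 0 0 0 0; 0 -3 0 0 0 0; 0 -4 0 0 0 0; 0 -4 0 0 0 0"
}}

```text
t: 23.75
eef_pos: [462.0, -283.9, 153.0]
eef_rot: [[-0.0, -0.003, -1.0], [1.0, 0.002, -0.0], [0.002, -1.0, 0.003]]
contact_force: [0.5, -0.9, 0.3]
gripper_width: 0.712
```

{"fn": "apply_moves", "kwargs": {
  "targets": "4 -1 -1.5 0 0 0; 5 0 -1.8 0 0 0; 5 0 -1.8 0 0 0; 5 0 -1.8 0 0 0; 5 0 -1.8 0 0 0",
  "fingers": 8.7
}}

```text
t: 24.38
eef_pos: [554.8, -44.2, 171.3]
eef_rot: [[0.009, 0.011, -1.0], [1.0, -0.008, 0.008], [-0.008, -1.0, -0.011]]
contact_force: [0.3, -0.9, 0.3]
gripper_width: 0.992
```

Run:
```python
from h import *
need(633.4,195.5,90)
d=grab("side"); cv2.imwrite("pics/s24.png",cv2.resize(d["color"][240:320,350:440],None,fx=8,fy=7.4))
```

```text
t 24.38 p [554.8 -44.2 171.3] w 86.3 F [ 0.3 -0.9  0.3]
shift cm [24.1   8.02 -7.56] rot [ 0.011 -0.009 -0.008]
```

View pics/s24.png

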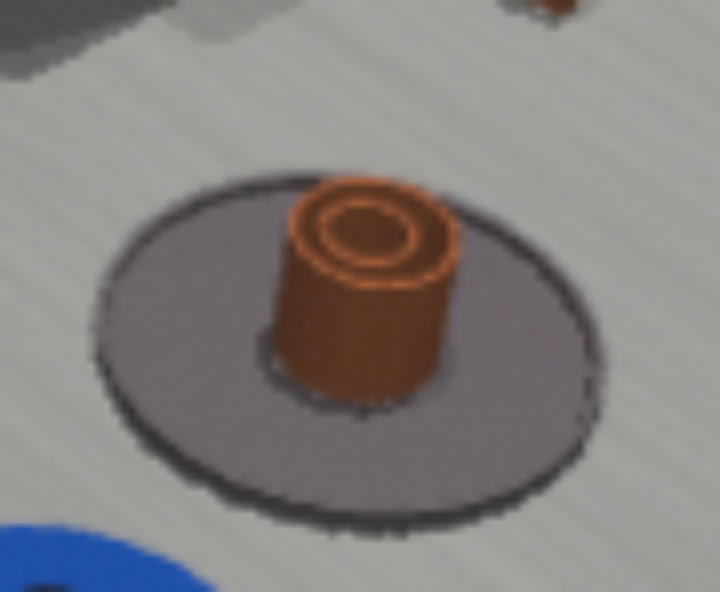

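The medium ring stands flat around the small one, with concentric rims near (395,271) in the side view. Next is the large ring.

{"fn": "apply_moves", "kwargs": {
  "targets": "5 0 -1.6 0.011 -0.009 -0.008; 5 1 -1.5 0 0 0; 5 1 -1.5 0 0 0; 5 1 -1.5 0 0 0; 2.5 1 -0.5 0 0 0"
}}

```text
t: 25.05
eef_pos: [625.3, 194.0, 136.0]
eef_rot: [[-0.005, 0.009, -1.0], [1.0, 0.004, -0.005], [0.004, -1.0, -0.009]]
contact_force: [-0.6, -1.0, 0.3]
gripper_width: 1.002
```

{"fn": "apply_moves", "kwargs": {
  "targets": "0 0 0 0 0 0; 0 0 0 0 0 0; 0 0 0 0 0 0"
}}

```text
t: 25.42
eef_pos: [624.4, 193.7, 136.4]
eef_rot: [[-0.007, 0.008, -1.0], [1.0, 0.003, -0.007], [0.003, -1.0, -0.008]]
contact_force: [-0.0, -0.2, -0.3]
gripper_width: 1.002
```

Run:
```python
from h import *
need(633.4,195.3,75)
```

```text
t 25.43 p [624.4 193.7 136.4] w 87.2 F [-0.  -0.2 -0.3]
shift cm [ 0.14  6.15 -0.86] rot [0.008 0.007 0.003]
```

{"fn": "apply_moves", "kwargs": {
  "targets": "0.1 0 -0.4 0.008 0.007 0.003; 0 2 -0.4 0 0 0; 0 2 0 0 0 0; 0 2 0 0 0 0; 0 0 0 0 0 0"
}}

```text
t: 26.05
eef_pos: [633.6, 190.9, 72.4]
eef_rot: [[0.006, -0.001, -1.0], [1.0, -0.001, 0.006], [-0.001, -1.0, 0.001]]
contact_force: [-0.1, 0.3, -0.6]
gripper_width: 1.003
```

Run:
```python
from h import *
need(633.4,195.3,5)
sidepic("pics/s25.png",250,90,120,100,5.4,False)
```

```text
t 26.05 p [633.6 190.9  72.4] w 87.3 F [-0.1  0.3 -0.6]
shift cm [0.45 6.74 0.02] rot [-0.001 -0.006 -0.001]
```

View pics/s25.png

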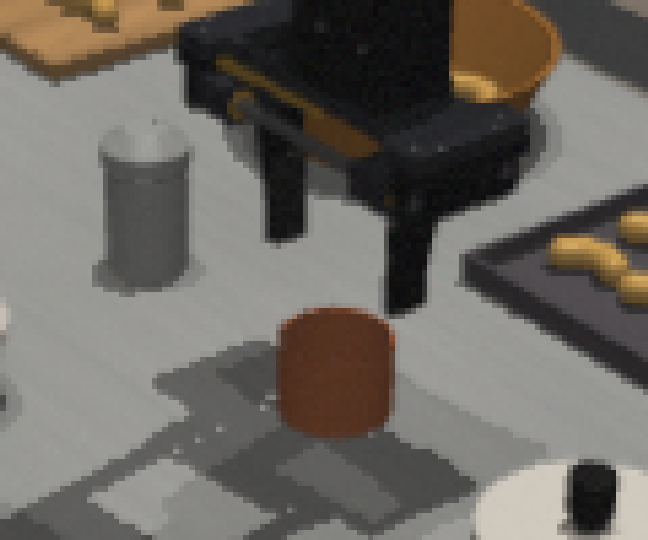

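The jaws are above the large ring and about 4 mm off in y. I'll correct that and lower.

{"fn": "apply_moves", "kwargs": {
  "targets": "0.4 1 0 0 -0.005 0; 0 0.5 0 0 0 0; 0 0 0 0 0 0; 0 0 0 0 0 0"
}}

```text
t: 26.6
eef_pos: [636.0, 195.5, 59.0]
eef_rot: [[0.0, 0.004, -1.0], [1.0, -0.0, 0.0], [-0.0, -1.0, -0.004]]
contact_force: [-0.6, 0.2, -0.1]
gripper_width: 1.0
```

Run:
```python
from h import *
need(633.4,195.3,5)
```

```text
t 26.6 p [636.  195.5  59. ] w 87.0 F [-0.6  0.2 -0.1]
shift cm [-0.01  5.4   0.28] rot [ 0.004 -0.    -0.   ]
```

{"fn": "apply_moves", "kwargs": {
  "targets": "0 1.2 0.2 0.004 0 0; 0 1.4 0.2 0 0 0; 0 1.4 0 0 0 0; 0 1.1 0 0 0 0; 0 0 0 0 0 0"
}}

```text
t: 27.22
eef_pos: [631.2, 195.3, 3.8]
eef_rot: [[0.0, -0.001, -1.0], [1.0, -0.001, 0.0], [-0.001, -1.0, 0.001]]
contact_force: [0.0, 0.3, -0.1]
gripper_width: 0.999
```

Run:
```python
from h import *
need(633.4,195.3,6)
sidepic("pics/s26.png",250,90,120,100,5.4,False)
```

```text
t 27.23 p [631.2 195.3   3.8] w 86.9 F [ 0.   0.3 -0.1]
shift cm [-0.   -0.22 -0.22] rot [-0.001 -0.    -0.001]
```

View pics/s26.png

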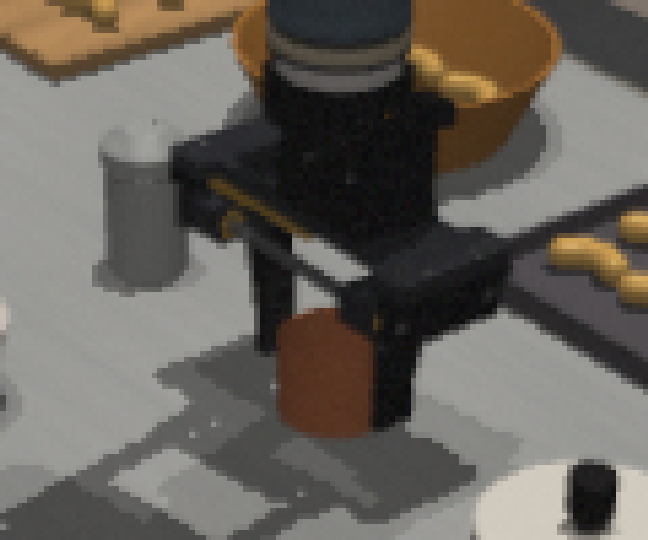

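The fingers straddle the large ring. A small x correction, then close.

{"fn": "apply_moves", "kwargs": {
  "targets": "0 -0.1 -0.2 0 0 0; 0 0 0 0 0 0; 0 0 0 0 0 0"
}}

```text
t: 27.65
eef_pos: [635.1, 195.6, 6.8]
eef_rot: [[0.0, 0.003, -1.0], [1.0, -0.0, 0.0], [-0.0, -1.0, -0.003]]
contact_force: [-0.1, 0.7, 0.4]
gripper_width: 1.001
```

{"fn": "apply_moves", "kwargs": {
  "targets": "0 0 0 0 0 0; 0 0 0 0 0 0; 0 0 0 0 0 0; 0 0 0 0 0 0; 0 0 0 0 0 0",
  "fingers": 5.6,
  "newtons": 12
}}

```text
t: 28.28
eef_pos: [635.4, 195.6, 7.4]
eef_rot: [[0.0, 0.004, -1.0], [1.0, 0.0, 0.0], [0.0, -1.0, -0.004]]
contact_force: [0.4, -0.5, -0.0]
gripper_width: 0.696
```

Run:
```python
from h import *
need(633.4,195.3,125)
```

```text
t 28.27 p [635.4 195.6   7.4] w 60.6 F [ 0.4 -0.5 -0. ]
shift cm [ -0.03 -11.76   0.15] rot [ 0.004 -0.     0.   ]
```

{"fn": "apply_moves", "kwargs": {
  "targets": "0 -1 0 0 0 0; 0 -2 0 0 0 0; 0 -3 0 0 0 0; 0 -3 0 0 0 0; 0 -3 0 0 0 0"
}}

```text
t: 28.9
eef_pos: [633.7, 195.4, 132.9]
eef_rot: [[0.0, 0.001, -1.0], [1.0, -0.0, 0.0], [-0.0, -1.0, -0.001]]
contact_force: [-0.2, 0.3, -0.9]
gripper_width: 0.696
```

{"fn": "apply_moves", "kwargs": {
  "targets": "-3 0 1 0 0 0; -5 0 1.7 0 0 0; -5 0 1.7 0 0 0; -5 0 1.7 0 0 0; -5 0 1.7 0 0 0"
}}

```text
t: 29.52
eef_pos: [561.3, -36.7, 145.1]
eef_rot: [[-0.009, 0.025, -1.0], [1.0, -0.001, -0.009], [-0.001, -1.0, -0.025]]
contact_force: [0.6, -1.1, -1.2]
gripper_width: 0.689
```

Run:
```python
from h import *
need(464.5,-285,125)
```

```text
t 29.52 p [561.3 -36.7 145.1] w 60.0 F [ 0.6 -1.1 -1.2]
shift cm [-24.75   1.78   9.94] rot [ 0.025  0.009 -0.001]
```

{"fn": "apply_moves", "kwargs": {
  "targets": "-5 0 2 0.025 0.009 0; -5 0 2 0 0 0; -5 0 2 0 0 0; -5 0 2 0 0 0; -2 0 1 0 0 0"
}}

```text
t: 30.15
eef_pos: [470.5, -267.7, 153.9]
eef_rot: [[0.003, 0.011, -1.0], [1.0, -0.009, 0.003], [-0.009, -1.0, -0.011]]
contact_force: [-0.1, 0.2, 0.1]
gripper_width: 0.693
```

{"fn": "apply_moves", "kwargs": {
  "targets": "0 0 0 0 0 0; 0 0 0 0 0 0; 0 0 0 0 0 0"
}}

```text
t: 30.52
eef_pos: [471.1, -267.7, 156.5]
eef_rot: [[0.005, 0.014, -1.0], [1.0, -0.011, 0.005], [-0.011, -1.0, -0.015]]
contact_force: [-0.0, 0.8, -0.4]
gripper_width: 0.695
```

Run:
```python
from h import *
need(464.5,-285,90)
d=grab("side"); cv2.imwrite("pics/s27.png",cv2.resize(d["color"][200:330,320:470],None,fx=5,fy=4.6))
```

```text
t 30.52 p [ 471.1 -267.7  156.5] w 60.5 F [-0.   0.8 -0.4]
shift cm [-1.66  6.66  0.75] rot [ 0.015 -0.005 -0.011]
```

View pics/s27.png

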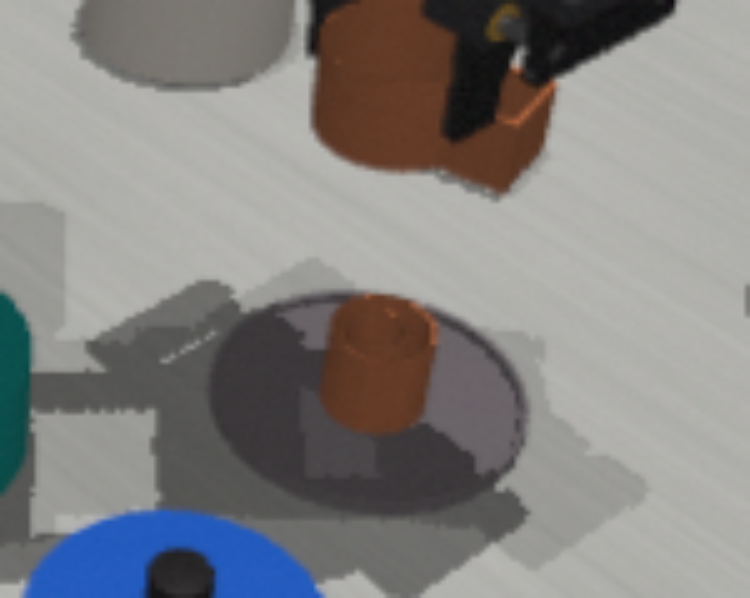

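The large ring is held above the nested pair, with the square cutter standing behind it untouched. I'll align and lower partway.

{"fn": "apply_moves", "kwargs": {
  "targets": "-0.8 0 0.4 0.015 -0.005 -0.011; -0.8 2 0.3 0 0 0; 0 2 0 0 0 0; 0 2 0 0 0 0; 0 0 0 0 0 0"
}}

```text
t: 31.2
eef_pos: [465.8, -283.9, 95.3]
eef_rot: [[-0.007, -0.002, -1.0], [1.0, 0.001, -0.007], [0.001, -1.0, 0.002]]
contact_force: [0.3, 0.7, 0.2]
gripper_width: 0.694
```

{"fn": "apply_moves", "kwargs": {
  "targets": "0 0 0 0 0 0; 0 0 0 0 0 0"
}}

```text
t: 31.45
eef_pos: [466.7, -284.6, 96.4]
eef_rot: [[-0.007, -0.0, -1.0], [1.0, -0.001, -0.007], [-0.001, -1.0, 0.0]]
contact_force: [-0.3, 0.0, -0.3]
gripper_width: 0.692
```

Run:
```python
from h import *
need(464.5,-285,72)
```

```text
t 31.45 p [ 466.7 -284.6   96.4] w 60.2 F [-0.3  0.  -0.3]
shift cm [-0.04  2.44  0.22] rot [-0.     0.007 -0.001]
```

{"fn": "apply_moves", "kwargs": {
  "targets": "0 0.8 0.15 0 0.006 0; 0 0.9 0.1 0 0 0; 0 0.7 0 0 0 0; 0 0 0 0 0 0; 0 0 0 0 0 0"
}}

```text
t: 32.08
eef_pos: [464.4, -284.9, 71.6]
eef_rot: [[-0.001, 0.001, -1.0], [1.0, -0.002, -0.001], [-0.002, -1.0, -0.001]]
contact_force: [0.2, 0.1, -0.2]
gripper_width: 0.694
```

Run:
```python
from h import *
need(464.5,-285,40)
d=grab("side"); cv2.imwrite("pics/s28.png",cv2.resize(d["color"][225:325,335:455],None,fx=6,fy=5.8))
```

```text
t 32.08 p [ 464.4 -284.9   71.6] w 60.4 F [ 0.2  0.1 -0.2]
shift cm [-0.    3.16 -0.01] rot [ 0.001  0.001 -0.002]
```

View pics/s28.png

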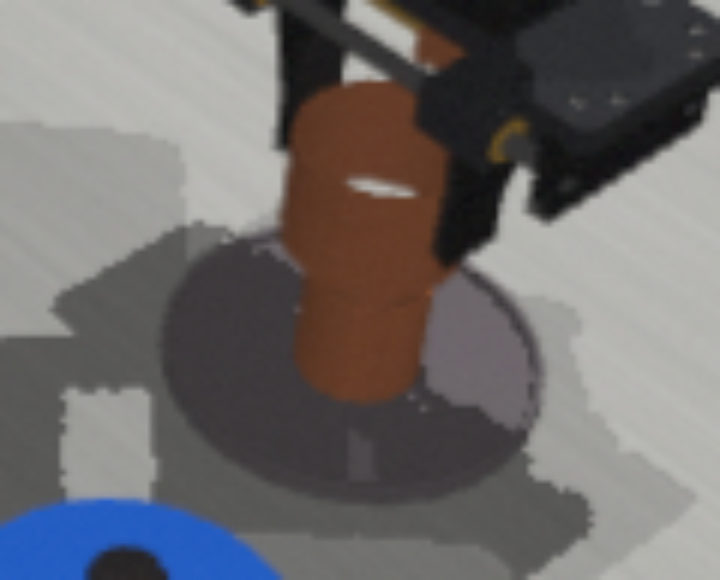

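The large ring is over the pair and lines up along the leaning perspective axis. I'll lower it slowly while watching the force.

{"fn": "apply_moves", "kwargs": {
  "targets": "0 0.7 0 0 0 0; 0 0.6 0 0 0 0; 0 0 0 0 0 0; 0 0 0 0 0 0"
}}

```text
t: 32.62
eef_pos: [464.6, -285.1, 57.9]
eef_rot: [[-0.001, 0.001, -1.0], [1.0, -0.002, -0.001], [-0.002, -1.0, -0.001]]
contact_force: [-0.7, 0.2, -0.9]
gripper_width: 0.697
```

{"fn": "apply_moves", "kwargs": {
  "targets": "0 0.5 0 0 0 0; 0 0.5 0 0 0 0; 0 0 0 0 0 0"
}}

```text
t: 33.0
eef_pos: [464.7, -285.1, 47.3]
eef_rot: [[-0.001, 0.001, -1.0], [1.0, -0.002, -0.001], [-0.002, -1.0, -0.001]]
contact_force: [-0.1, -0.4, -0.4]
gripper_width: 0.692
```

Run:
```python
from h import *
need(464.5,-285,40)
d=grab("side"); cv2.imwrite("pics/s29.png",cv2.resize(d["color"][225:325,335:455],None,fx=6,fy=5.8))
```

```text
t 33.0 p [ 464.7 -285.1   47.3] w 60.2 F [-0.1 -0.4 -0.4]
shift cm [0.01 0.73 0.02] rot [ 0.001  0.001 -0.002]
```

View pics/s29.png

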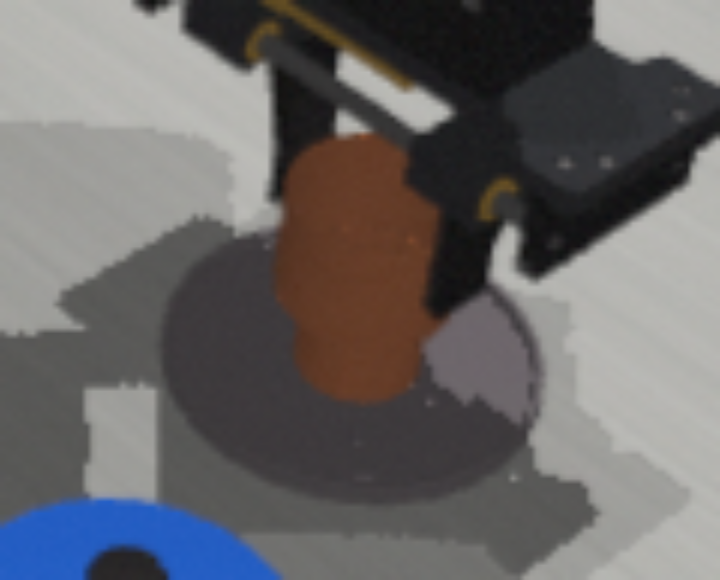

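It has passed over the medium's top with no force, so I'll continue down.

{"fn": "apply_moves", "kwargs": {
  "targets": "0 0.8 0 0 0 0; 0 0.8 0 0 0 0; 0 0.8 0 0 0 0; 0 0 0 0 0 0; 0 0 0 0 0 0"
}}

```text
t: 33.67
eef_pos: [464.7, -285.2, 21.4]
eef_rot: [[-0.001, 0.001, -1.0], [1.0, -0.002, -0.001], [-0.002, -1.0, -0.001]]
contact_force: [0.4, 0.5, 0.2]
gripper_width: 0.695
```

{"fn": "apply_moves", "kwargs": {
  "targets": "0 0.5 0 0 0 0; 0 0.4 0 0 0 0; 0 0.3 0 0 0 0; 0 0 0 0 0 0"
}}

```text
t: 34.17
eef_pos: [465.4, -285.9, 10.6]
eef_rot: [[-0.002, 0.003, -1.0], [1.0, -0.004, -0.002], [-0.004, -1.0, -0.003]]
contact_force: [-0.1, 0.2, -0.5]
gripper_width: 0.693
```

Run:
```python
from h import *
need(464.5,-285,11.4)
d=grab("side"); cv2.imwrite("pics/s30.png",cv2.resize(d["color"][225:325,335:455],None,fx=6,fy=5.8))
```

```text
t 34.17 p [ 465.4 -285.9   10.6] w 60.3 F [-0.1  0.2 -0.5]
shift cm [ 0.09 -0.08  0.09] rot [ 0.003  0.002 -0.004]
```

View pics/s30.png

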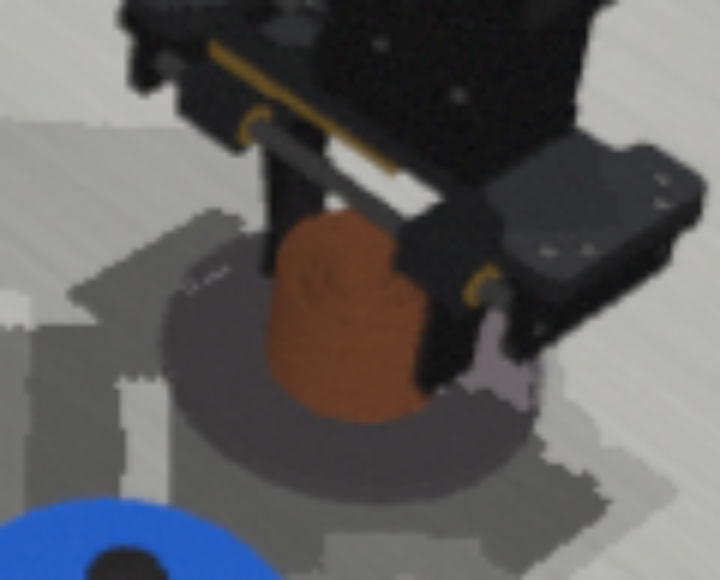

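The large ring is down at z=10.6 against 11.4 expected at contact. Release and retreat towards the cover.

{"fn": "apply_moves", "kwargs": {
  "targets": "0 0 0 0 0 0; 0 0 0 0 0 0; 0 0 0 0 0 0; 0 0 0 0 0 0",
  "fingers": 7.6
}}

```text
t: 34.72
eef_pos: [465.4, -285.8, 10.1]
eef_rot: [[-0.002, 0.002, -1.0], [1.0, -0.004, -0.002], [-0.004, -1.0, -0.002]]
contact_force: [0.2, -0.0, -0.1]
gripper_width: 0.872
```

{"fn": "apply_moves", "kwargs": {
  "targets": "0 -1 0 0 0 0; 0 -2 0 0 0 0; 0 -3 0 0 0 0; 0 -4 0 0 0 0; 0 -4 0 0 0 0"
}}

```text
t: 35.35
eef_pos: [463.2, -283.8, 153.1]
eef_rot: [[-0.002, -0.003, -1.0], [1.0, 0.001, -0.002], [0.001, -1.0, 0.003]]
contact_force: [0.6, 0.6, -0.5]
gripper_width: 0.872
```

{"fn": "apply_moves", "kwargs": {
  "targets": "4 -1 -1.5 0 0 0; 5 0 -2.5 0 0 0; 5 0 -2.5 0 0 0; 5 0 -2.5 0 0 0; 4 0 -2.5 0 0 0",
  "fingers": 6
}}

```text
t: 35.98
eef_pos: [583.7, -53.6, 171.9]
eef_rot: [[0.007, 0.011, -1.0], [1.0, -0.009, 0.007], [-0.009, -1.0, -0.011]]
contact_force: [0.8, -0.2, 0.8]
gripper_width: 0.694
```

Run:
```python
from h import *
need(604,-26.8,110)
d=grab("side"); cv2.imwrite("pics/s31.png",cv2.resize(d["color"][240:320,350:440],None,fx=8,fy=7.4))
```

```text
t 35.98 p [583.7 -53.6 171.9] w 60.3 F [ 0.8 -0.2  0.8]
shift cm [ 2.75  6.19 -1.94] rot [ 0.011 -0.007 -0.009]
```

View pics/s31.png

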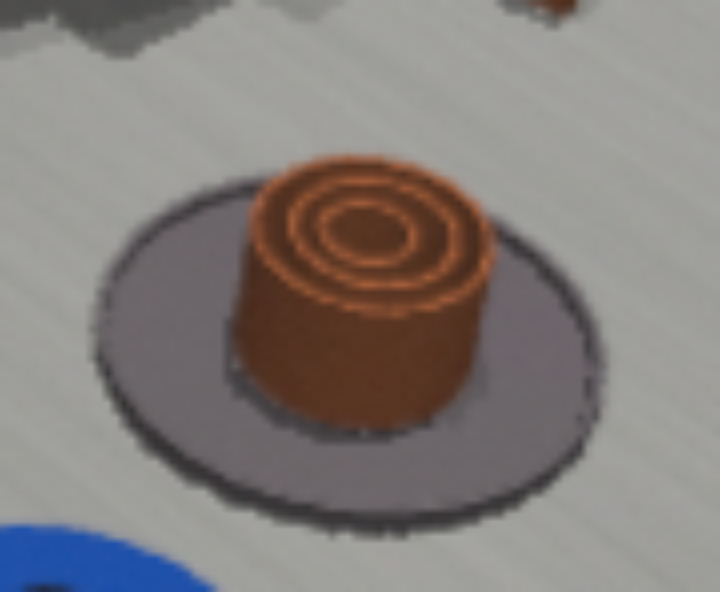

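All three rings stand flat and concentric on the dish in the side view. Next is the cover: I'll bring the jaws over its knob.

{"fn": "apply_moves", "kwargs": {
  "targets": "1.4 0 -1 0.011 -0.007 -0.009; 1.3 2 -1 0 0 0; 0 2 0 0 0 0; 0 0 0 0 0 0; 0 0 0 0 0 0"
}}

```text
t: 36.65
eef_pos: [607.1, -18.9, 130.7]
eef_rot: [[-0.006, 0.004, -1.0], [1.0, 0.003, -0.006], [0.003, -1.0, -0.004]]
contact_force: [-0.1, 0.2, 0.5]
gripper_width: 0.694
```

Run:
```python
from h import *
need(604,-26.8,75)
sidepic("pics/s32.png",290,120,120,110,5.4,False)
```

```text
t 36.65 p [607.1 -18.9 130.7] w 60.3 F [-0.1  0.2  0.5]
shift cm [-0.81  5.57  0.34] rot [0.004 0.006 0.003]
```

View pics/s32.png

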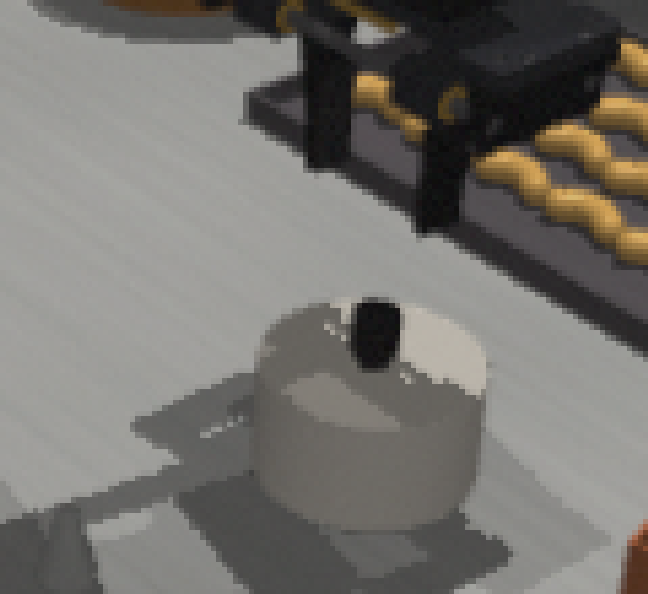

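The jaws are above the cover; the knob's top is near (359,178). I'll correct by 8 mm in y and lower to just above the knob.

{"fn": "apply_moves", "kwargs": {
  "targets": "-0.4 0.5 0.2 0.004 0.006 0.003; -0.4 1.5 0.15 0 0 0; 0 1.2 0 0 0 0; 0 0 0 0 0 0; 0 0 0 0 0 0"
}}

```text
t: 37.33
eef_pos: [603.3, -28.6, 97.1]
eef_rot: [[0.002, 0.0, -1.0], [1.0, -0.0, 0.002], [-0.0, -1.0, -0.0]]
contact_force: [0.7, 0.1, 0.2]
gripper_width: 0.687
```

Run:
```python
from h import *
need(604,-26.8,56)
sidepic("pics/s33.png",310,130,100,90,6.4,False)
```

```text
t 37.33 p [603.3 -28.6  97.1] w 59.8 F [0.7 0.1 0.2]
shift cm [ 0.18  4.11 -0.07] rot [ 0.    -0.002 -0.   ]
```

View pics/s33.png

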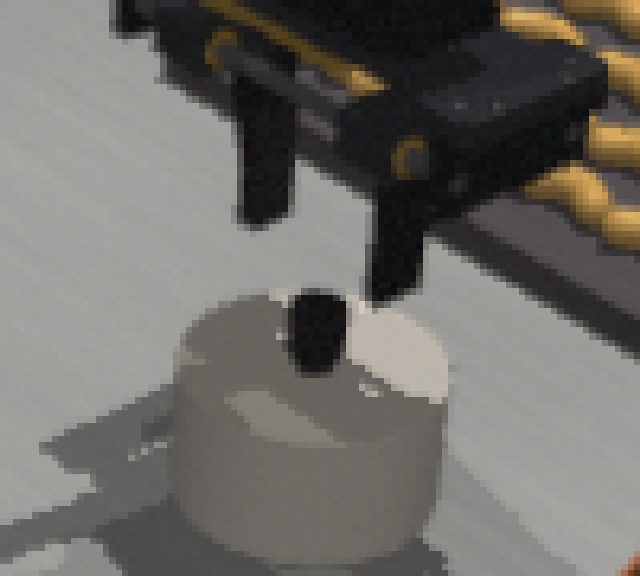

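{"fn": "apply_moves", "kwargs": {
  "targets": "0.1 1.2 0 0 0 0; 0 1.2 0 0 0 0; 0 1.2 0 0 0 0; 0 0 0 0 0 0; 0 0 0 0 0 0"
}}

```text
t: 38.0
eef_pos: [603.3, -27.1, 58.4]
eef_rot: [[0.002, 0.0, -1.0], [1.0, -0.0, 0.002], [-0.0, -1.0, -0.0]]
contact_force: [-0.0, 0.2, -0.1]
gripper_width: 0.689
```

Run:
```python
from h import *
need(604,-26.8,56)
sidepic("pics/s34.png",310,130,100,90,6.4,False)
```

```text
t 38.0 p [603.3 -27.1  58.4] w 59.9 F [-0.   0.2 -0.1]
shift cm [ 0.03  0.24 -0.07] rot [ 0.    -0.002 -0.   ]
```

View pics/s34.png

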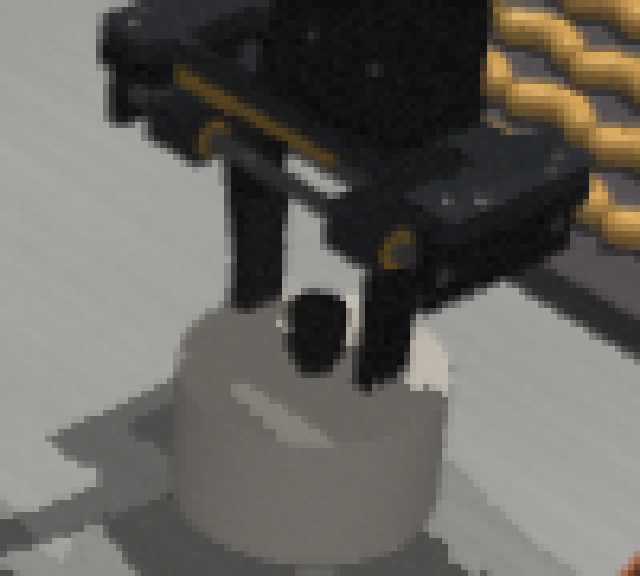

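The fingers straddle the knob with the tips about 8 mm above the cover's top. Down 3 mm, then close.

{"fn": "apply_moves", "kwargs": {
  "targets": "0 0.3 -0.1 0 0 0; 0 0 0 0 0 0; 0 0 0 0 0 0"
}}

```text
t: 38.42
eef_pos: [605.0, -27.3, 56.1]
eef_rot: [[0.002, 0.002, -1.0], [1.0, -0.001, 0.002], [-0.001, -1.0, -0.002]]
contact_force: [-0.2, -0.2, 0.4]
gripper_width: 0.689
```

{"fn": "apply_moves", "kwargs": {
  "targets": "0 0 0 0 0 0; 0 0 0 0 0 0; 0 0 0 0 0 0; 0 0 0 0 0 0; 0 0 0 0 0 0",
  "fingers": 1.6,
  "newtons": 25
}}

```text
t: 39.05
eef_pos: [605.1, -27.3, 56.4]
eef_rot: [[0.002, 0.002, -1.0], [1.0, -0.001, 0.002], [-0.001, -1.0, -0.002]]
contact_force: [-0.1, 0.3, -0.7]
gripper_width: 0.268
```

{"fn": "apply_moves", "kwargs": {
  "targets": "0 0 0 0 0 0; 0 0 0 0 0 0"
}}

```text
t: 39.3
eef_pos: [605.1, -27.3, 56.4]
eef_rot: [[0.002, 0.002, -1.0], [1.0, -0.001, 0.002], [-0.001, -1.0, -0.002]]
contact_force: [-0.2, 0.3, -0.4]
gripper_width: 0.264
```

Run:
```python
from h import *
need(604,-26.8,56)
sidepic("pics/s35.png",310,130,100,90,6.4,False)
```

```text
t 39.3 p [605.1 -27.3  56.4] w 23.0 F [-0.2  0.3 -0.4]
shift cm [0.05 0.04 0.11] rot [ 0.002 -0.002 -0.001]
```

View pics/s35.png

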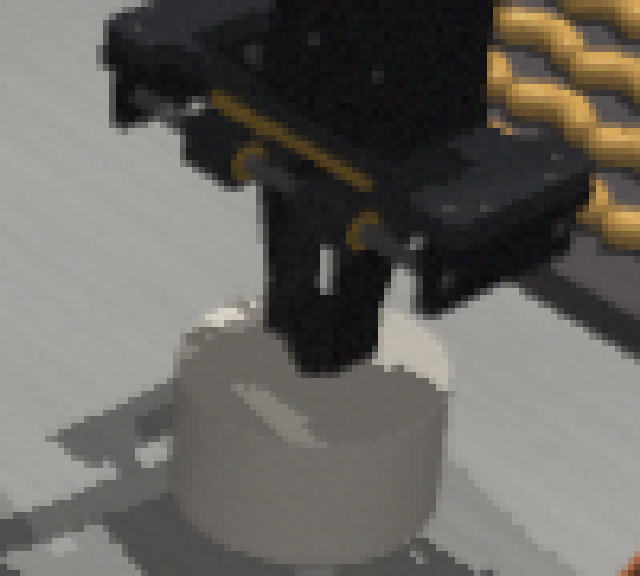

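The knob is gripped (23 mm reading on a 24 mm knob). Lifting.

{"fn": "apply_moves", "kwargs": {
  "targets": "0 -1 0 0 0 0; 0 -2 0 0 0 0; 0 -3 0 0 0 0; 0 -4 0 0 0 0; 0 -3 0 0 0 0"
}}

```text
t: 39.98
eef_pos: [601.5, -26.6, 187.6]
eef_rot: [[0.002, -0.008, -1.0], [1.0, 0.001, 0.002], [0.001, -1.0, 0.008]]
contact_force: [-0.3, -0.1, -1.8]
gripper_width: 0.267
```

{"fn": "apply_moves", "kwargs": {
  "targets": "-2 0 1 0 0 0; -3.5 0 2 0 0 0; -4 0 2 0 0 0; -4 0 2 0 0 0; -4 0 2 0 0 0"
}}

```text
t: 40.6
eef_pos: [505.1, -206.5, 186.2]
eef_rot: [[-0.004, -0.011, -1.0], [1.0, 0.002, -0.004], [0.002, -1.0, 0.011]]
contact_force: [0.3, -1.0, -1.0]
gripper_width: 0.267
```

Run:
```python
from h import *
need(463,-284.5,150)
d=grab("side"); cv2.imwrite("pics/s36.png",d["color"][100:330,250:520])
```

```text
t 40.6 p [ 505.1 -206.5  186.2] w 23.3 F [ 0.3 -1.  -1. ]
shift cm [-7.79  3.66  4.21] rot [-0.011  0.004  0.002]
```

View pics/s36.png

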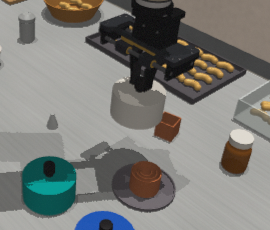

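The cover hangs level from the jaws at about (388,200) in the side view, with the rings still nested on the dish. I'll move it over the dish.

{"fn": "apply_moves", "kwargs": {
  "targets": "-3 0 1.6 -0.011 0.004 0.002; -3 0 1.6 0 0 0; -1.7 0 0.8 0 0 0; 0 0 0 0 0 0; 0 0 0 0 0 0"
}}

```text
t: 41.28
eef_pos: [452.2, -291.7, 180.3]
eef_rot: [[0.01, -0.014, -1.0], [1.0, 0.004, 0.009], [0.004, -1.0, 0.014]]
contact_force: [0.3, 0.7, -1.3]
gripper_width: 0.267
```

{"fn": "apply_moves", "kwargs": {
  "targets": "0 0 0 0 0 0; 0 0 0 0 0 0"
}}

```text
t: 41.52
eef_pos: [452.2, -289.9, 179.8]
eef_rot: [[0.008, -0.015, -1.0], [1.0, 0.005, 0.008], [0.005, -1.0, 0.015]]
contact_force: [-0.1, 0.4, -1.6]
gripper_width: 0.267
```

Run:
```python
from h import *
need(463,-284.5,150)
```

```text
t 41.52 p [ 452.2 -289.9  179.8] w 23.2 F [-0.1  0.4 -1.6]
shift cm [ 0.54  2.97 -1.12] rot [-0.015 -0.008  0.005]
```

{"fn": "apply_moves", "kwargs": {
  "targets": "0.3 0 -0.5 -0.015 -0.008 0.005; 0.2 1 -0.5 0 0 0; 0 1.5 0 0 0 0; 0 0 0 0 0 0; 0 0 0 0 0 0"
}}

```text
t: 42.15
eef_pos: [463.5, -283.1, 152.5]
eef_rot: [[-0.004, 0.0, -1.0], [1.0, 0.001, -0.004], [0.001, -1.0, -0.0]]
contact_force: [-0.2, 0.5, -2.5]
gripper_width: 0.268
```

Run:
```python
from h import *
need(463,-284.5,120)
d=grab("side"); cv2.imwrite("pics/s37.png",cv2.resize(d["color"][190:330,320:470],None,fx=5,fy=4.2))
```

```text
t 42.15 p [ 463.5 -283.1  152.5] w 23.3 F [-0.2  0.5 -2.5]
shift cm [-0.15  3.25  0.05] rot [0.    0.004 0.001]
```

View pics/s37.png

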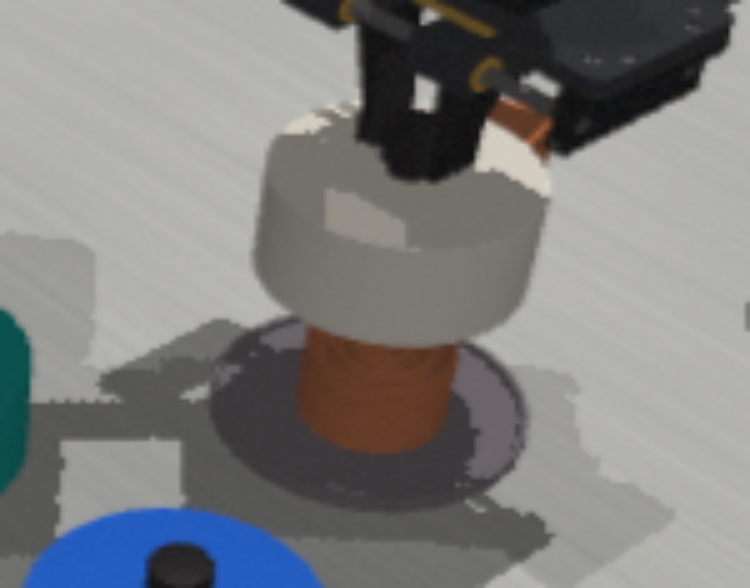

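The cover is level and over the rings. Lowering to just above them.

{"fn": "apply_moves", "kwargs": {
  "targets": "-0.1 1 0 0 0.003 0; 0 1 0 0 0 0; 0 1 0 0 0 0; 0 0.6 0 0 0 0; 0 0 0 0 0 0"
}}

```text
t: 42.82
eef_pos: [463.2, -284.4, 113.8]
eef_rot: [[0.001, -0.0, -1.0], [1.0, 0.001, 0.001], [0.001, -1.0, 0.0]]
contact_force: [0.4, -0.0, -1.7]
gripper_width: 0.265
```

{"fn": "apply_moves", "kwargs": {
  "targets": "0 0 0 0 0 0"
}}

```text
t: 42.95
eef_pos: [463.3, -284.5, 113.9]
eef_rot: [[0.0, -0.0, -1.0], [1.0, 0.001, 0.0], [0.001, -1.0, 0.0]]
contact_force: [0.7, 0.2, -2.2]
gripper_width: 0.266
```

Run:
```python
from h import *
need(463,-284.5,75)
d=grab("side"); cv2.imwrite("pics/s38.png",cv2.resize(d["color"][190:330,320:470],None,fx=5,fy=4.2))
```

```text
t 42.95 p [ 463.3 -284.5  113.9] w 23.1 F [ 0.7  0.2 -2.2]
shift cm [0.   3.89 0.03] rot [-0.    -0.     0.001]
```

View pics/s38.png

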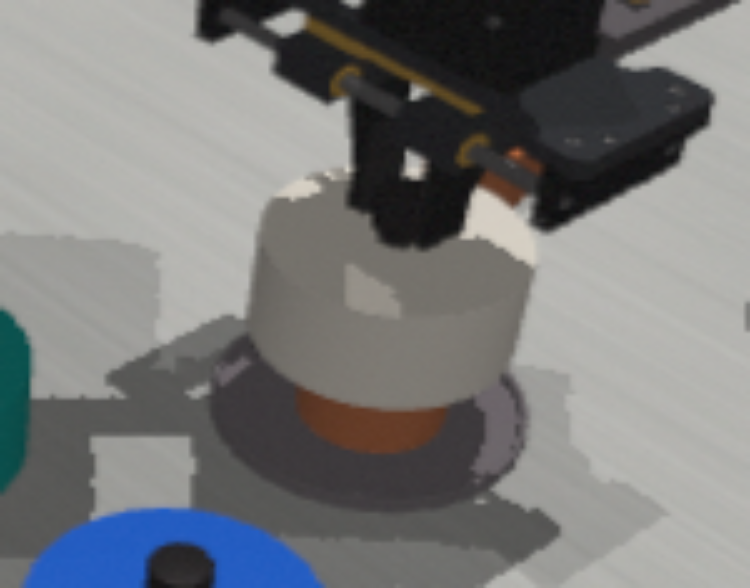

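Bottom is at about 57 mm, centred over the rings. Lowering in stages.

{"fn": "apply_moves", "kwargs": {
  "targets": "0 0.8 0 0 0 0; 0 0.8 0 0 0 0; 0 0 0 0 0 0; 0 0 0 0 0 0"
}}

```text
t: 43.5
eef_pos: [463.6, -284.7, 97.2]
eef_rot: [[0.0, 0.001, -1.0], [1.0, 0.0, 0.0], [0.0, -1.0, -0.001]]
contact_force: [0.5, -0.9, -1.9]
gripper_width: 0.269
```

{"fn": "apply_moves", "kwargs": {
  "targets": "0 0.8 0 0 0 0; 0 0.8 0 0 0 0; 0 0.4 0 0 0 0; 0 0 0 0 0 0; 0 0 0 0 0 0"
}}

```text
t: 44.12
eef_pos: [463.7, -284.8, 75.6]
eef_rot: [[0.0, 0.001, -1.0], [1.0, 0.0, 0.0], [0.0, -1.0, -0.001]]
contact_force: [0.9, -0.3, -1.3]
gripper_width: 0.267
```

Run:
```python
from h import *
need(463,-284.5,61)
d=grab("side"); cv2.imwrite("pics/s39.png",cv2.resize(d["color"][210:330,330:460],None,fx=6,fy=5))
```

```text
t 44.12 p [ 463.7 -284.8   75.6] w 23.2 F [ 0.9 -0.3 -1.3]
shift cm [0.03 1.46 0.07] rot [ 0.001 -0.     0.   ]
```

View pics/s39.png

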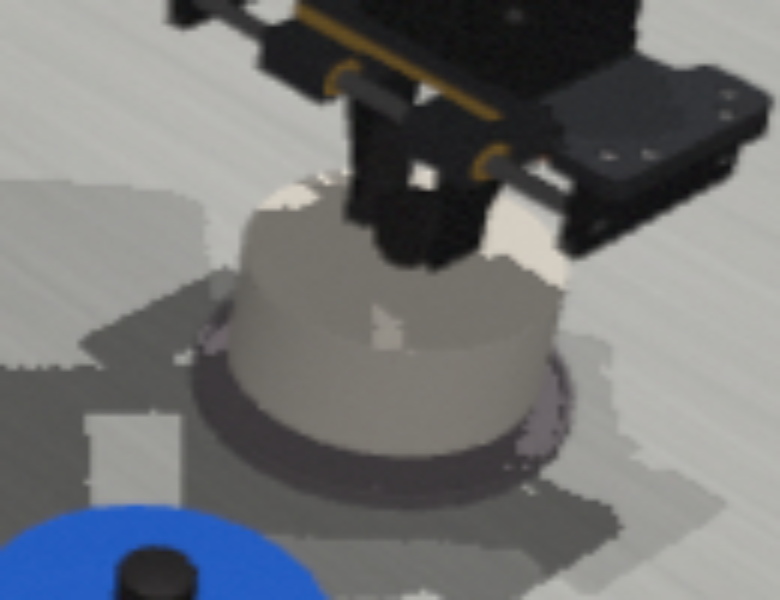

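{"fn": "apply_moves", "kwargs": {
  "targets": "0 0.5 0.05 0 0 0; 0 0.3 0 0 0 0; 0 0 0 0 0 0; 0 0 0 0 0 0"
}}

```text
t: 44.68
eef_pos: [463.3, -285.0, 67.4]
eef_rot: [[0.0, 0.001, -1.0], [1.0, -0.001, 0.0], [-0.001, -1.0, -0.001]]
contact_force: [0.3, -0.9, -2.8]
gripper_width: 0.268
```

Run:
```python
from h import *
need(463,-284.5,60.4)
d=grab("side"); cv2.imwrite("pics/s40.png",cv2.resize(d["color"][210:330,330:460],None,fx=6,fy=5))
```

```text
t 44.67 p [ 463.3 -285.    67.4] w 23.3 F [ 0.3 -0.9 -2.8]
shift cm [0.05 0.7  0.03] rot [ 0.001 -0.    -0.001]
```

View pics/s40.png

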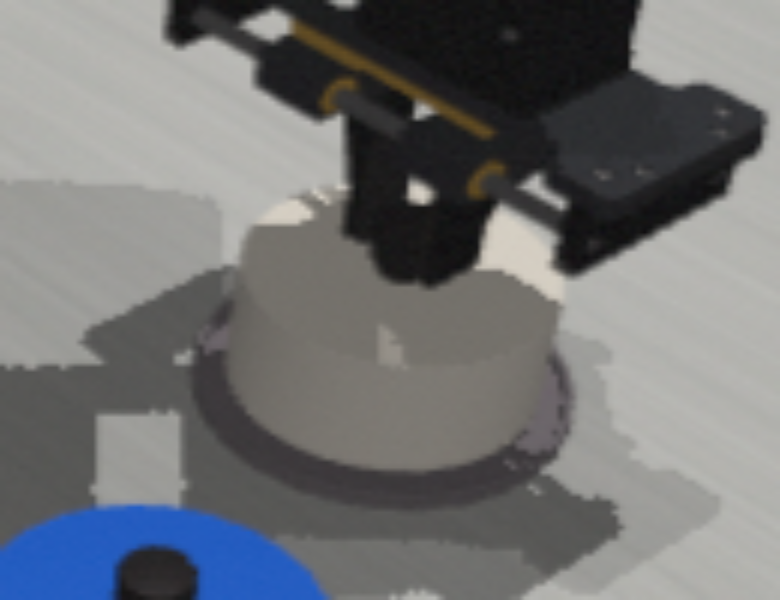

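The cover's rim is centred inside the dish edge within about 2 mm (cover 228–548, dish 192–575 columns). Lowering the last 7 mm.

{"fn": "apply_moves", "kwargs": {
  "targets": "0 0.4 0 0 0 0; 0 0.2 0 0 0 0; 0 0 0 0 0 0; 0 0 0 0 0 0"
}}

```text
t: 45.22
eef_pos: [463.4, -285.0, 61.1]
eef_rot: [[0.0, 0.001, -1.0], [1.0, -0.001, 0.0], [-0.001, -1.0, -0.001]]
contact_force: [0.8, 0.2, -2.6]
gripper_width: 0.269
```

{"fn": "apply_moves", "kwargs": {
  "targets": "0 0.2 0 0 0 0; 0 0 0 0 0 0"
}}

```text
t: 45.48
eef_pos: [463.7, -285.4, 60.7]
eef_rot: [[0.0, 0.002, -1.0], [1.0, -0.002, 0.0], [-0.002, -1.0, -0.002]]
contact_force: [0.6, -0.4, -1.9]
gripper_width: 0.265
```

{"fn": "apply_moves", "kwargs": {
  "targets": "0 0.2 0 0 0 0; 0 0 0 0 0 0"
}}

```text
t: 45.72
eef_pos: [464.1, -285.8, 60.7]
eef_rot: [[0.0, 0.003, -1.0], [1.0, -0.003, 0.0], [-0.003, -1.0, -0.003]]
contact_force: [-0.4, -0.1, -2.5]
gripper_width: 0.267
```

{"fn": "apply_moves", "kwargs": {
  "targets": "0 0.2 0 0 0 0; 0 0 0 0 0 0"
}}

```text
t: 45.98
eef_pos: [464.3, -286.0, 60.5]
eef_rot: [[-0.0, 0.004, -1.0], [1.0, -0.004, -0.0], [-0.004, -1.0, -0.004]]
contact_force: [-0.3, -0.0, -1.4]
gripper_width: 0.266
```

Run:
```python
from h import *
need(463,-284.5,60.4)
d=grab("side"); cv2.imwrite("pics/s41.png",cv2.resize(d["color"][210:330,330:460],None,fx=6,fy=5))
```

```text
t 45.98 p [ 464.3 -286.    60.5] w 23.2 F [-0.3 -0.  -1.4]
shift cm [0.15 0.01 0.13] rot [ 0.004  0.    -0.004]
```

View pics/s41.png

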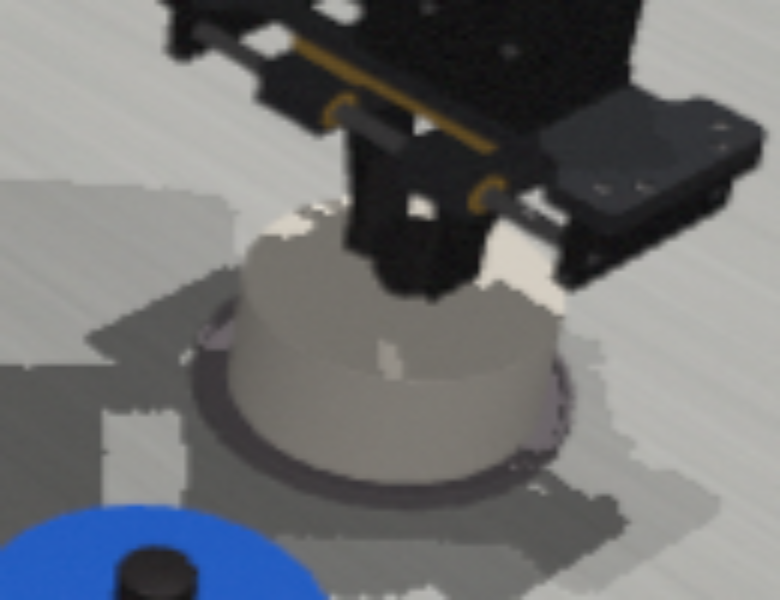

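The front rim is now near row 485 in the crop, as expected for the floor, but the force still shows the cover's weight. One firmer step.

{"fn": "apply_moves", "kwargs": {
  "targets": "0 0.35 0 0 0 0; 0 0 0 0 0 0; 0 0 0 0 0 0"
}}

```text
t: 46.4
eef_pos: [464.9, -286.5, 59.9]
eef_rot: [[-0.0, 0.005, -1.0], [1.0, -0.005, -0.0], [-0.005, -1.0, -0.005]]
contact_force: [0.2, 1.2, -2.1]
gripper_width: 0.272
```

Run:
```python
from h import *
need(463,-284.5,60.4)
for i in range(6):
    s=grab("side"); print(observe()["contact_force"].round(1), observe()["eef_pos"].round(1))
```

```text
t 46.4 p [ 464.9 -286.5   59.9] w 23.6 F [ 0.2  1.2 -2.1]
shift cm [ 0.2  -0.05  0.19] rot [ 0.005  0.    -0.005]
[-1.4 -0.1  1.3] [ 464.9 -286.5   59.8]
[0.5 0.  0.7] [ 464.9 -286.5   59.8]
[ 0.4 -0.6 -0. ] [ 464.9 -286.5   59.8]
[-1.   0.5 -0.6] [ 464.9 -286.6   59.9]
[ 0.9 -1.4 -1.1] [ 464.9 -286.5   59.9]
[-0.1 -0.4 -1.4] [ 464.9 -286.5   59.9]
```

The weight has come off (mean vertical force is now near 0), so the cover rests on the dish. Releasing.

{"fn": "apply_moves", "kwargs": {
  "targets": "0 0 0 0 0 0; 0 0 0 0 0 0; 0 0 0 0 0 0; 0 0 0 0 0 0; 0 0 0 0 0 0",
  "fingers": 6
}}

```text
t: 47.32
eef_pos: [464.8, -286.5, 59.6]
eef_rot: [[-0.0, 0.005, -1.0], [1.0, -0.005, -0.0], [-0.005, -1.0, -0.005]]
contact_force: [0.2, -0.3, -0.5]
gripper_width: 0.669
```

Run:
```python
from h import *
need(463,-284.5,60.4)
d=grab("side"); cv2.imwrite("pics/s42.png",cv2.resize(d["color"][210:330,330:460],None,fx=6,fy=5))
```

```text
t 47.33 p [ 464.8 -286.5   59.6] w 58.2 F [ 0.2 -0.3 -0.5]
shift cm [ 0.2  -0.08  0.18] rot [ 0.005  0.    -0.005]
```

View pics/s42.png

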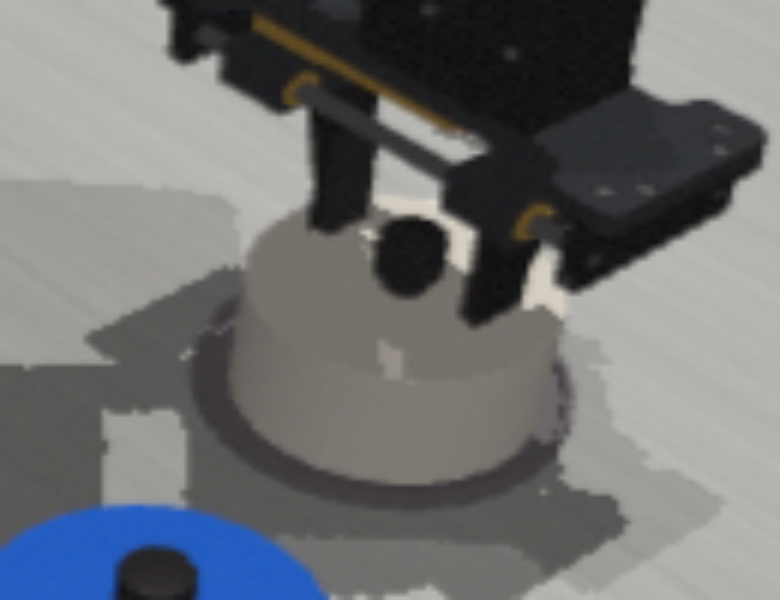

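The knob stands free between the open fingers and the cover is inside the edge. Retreat upwards and then away, so that both cameras see it.

{"fn": "apply_moves", "kwargs": {
  "targets": "0 -1 0 0 0 0; 0 -2 0 0 0 0; 0 -3 0 0 0 0; 0 -4 0 0 0 0; 0 -2 0 0 0 0"
}}

```text
t: 48.0
eef_pos: [463.4, -285.2, 183.8]
eef_rot: [[-0.0, 0.003, -1.0], [1.0, -0.003, -0.0], [-0.003, -1.0, -0.003]]
contact_force: [0.4, -0.1, 0.1]
gripper_width: 0.686
```

{"fn": "apply_moves", "kwargs": {
  "targets": "4 0 0 0 0 0; 5 0 -0.3 0 0 0; 5 0 -0.3 0 0 0; 5 0 -0.3 0 0 0; 5 0 -0.3 0 0 0"
}}

```text
t: 48.62
eef_pos: [479.5, -44.8, 188.9]
eef_rot: [[0.008, 0.016, -1.0], [1.0, -0.012, 0.008], [-0.012, -1.0, -0.016]]
contact_force: [0.3, 1.1, 0.0]
gripper_width: 0.687
```

{"fn": "apply_moves", "kwargs": {
  "targets": "5 0 0 0 0 0; 5 0 0 0 0 0; 5 0 0 0 0 0; 3 0 0 0 0 0; 0 0 0 0 0 0"
}}

```text
t: 49.25
eef_pos: [480.8, 144.1, 190.8]
eef_rot: [[0.003, 0.023, -1.0], [1.0, -0.012, 0.002], [-0.012, -1.0, -0.023]]
contact_force: [-0.0, -0.8, -0.3]
gripper_width: 0.687
```

Run:
```python
from h import *
need(463,-284.5,60.4)
d=grab("side"); cv2.imwrite("pics/s43.png",cv2.resize(d["color"][210:330,330:460],None,fx=6,fy=5)); cv2.imwrite("pics/s43f.png",d["color"])
t=grab("top"); cv2.imwrite("pics/t43.png",t["color"])
c=t["color"].astype(int)
print("cover",blob(t,c.min(2)>185,(440,218),62))
```

```text
t 49.25 p [480.8 144.1 190.8] w 59.8 F [-0.  -0.8 -0.3]
shift cm [-42.71  13.5    1.97] rot [ 0.023 -0.002 -0.012]
cover (array([547. ,  -2.5]), np.float64(689.1), 139)
```

View pics/s43.png

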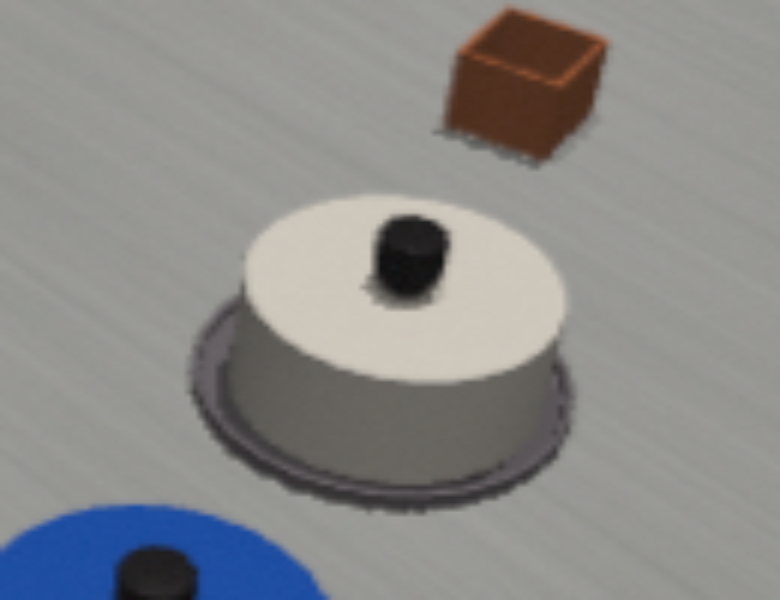

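View pics/t43.png

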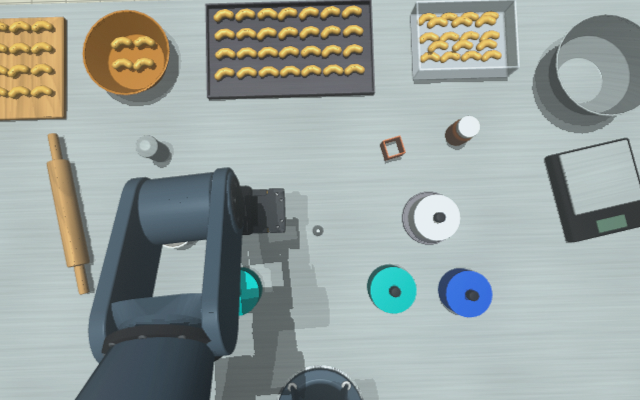

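View pics/s43f.png

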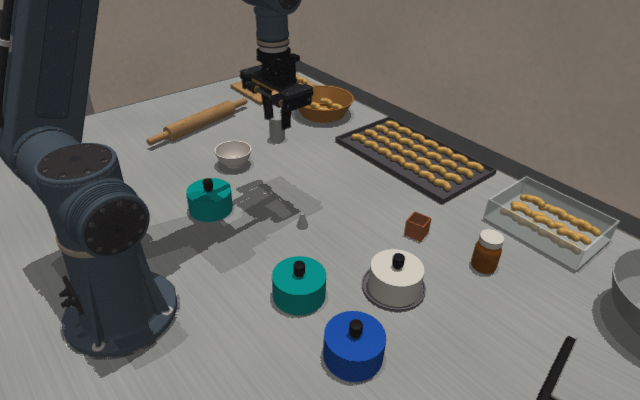

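In both views the cover stands level inside the dish edge and the other things look unmoved. A last numeric check of where the cover sits and its height.

Run:
```python
from h import *
t=grab("top"); c=t["color"].astype(int); m=c.min(2)>192; m2=np.zeros_like(m); m2[185:250,400:470]=m[185:250,400:470]
for z in(58,62,70): print("cover top z",z,blob(t,m2,(450,218),z))
s=grab("side"); q=s["color"].astype(int); m=q.min(2)>150; m2=np.zeros_like(m); m2[240:295,365:430]=m[240:295,365:430]
for z in(58,62,70): print("side z",z,blob(s,m2,(385,265),z))
x=t["color"][190:250,395:465].astype(int); 
dm=np.zeros(c.shape[:2],bool); dm[180:255,390:470]=(c[180:255,390:470].max(2)<140)
print(observe()["t"])
T=t
for n,u,v,z in(("nozzle",318,230,30),("sq",392,148,45)): print(n,onz(T,u,v,z).round(0))
```

```text
cover top z 58 (array([ 463. , -288.5]), np.float64(53.1), 129)
cover top z 62 (array([ 463. , -287.2]), np.float64(52.9), 129)
cover top z 70 (array([ 462.8, -284.5]), np.float64(52.4), 129)
side z 58 (array([ 472.9, -274.8]), np.float64(60.1), 123)
side z 62 (array([ 469.3, -277.5]), np.float64(59.8), 124)
side z 70 (array([ 462.2, -282.9]), np.float64(59.2), 126)
49.45
nozzle [440.  -8.  30.]
sq [ 632. -192.   45.]
```

Run:
```python
from h import *
s=grab("side"); q=s["color"].astype(int)
print(q[265,385],q[240,370],q[300,440],q[285,420])
for th in(175,190):
  m=q.max(2)>th; m2=np.zeros_like(m); m2[240:295,365:430]=m[240:295,365:430]
  for z in(58,62,66): print(th,"side z",z,blob(s,m2,(385,265),z))
```

```text
[188 199 206] [148 152 152] [149 154 153] [87 92 94]
175 side z 58 (array([ 465.2, -283.9]), np.float64(52.6), 129)
175 side z 62 (array([ 461.7, -286.5]), np.float64(52.3), 129)
175 side z 66 (array([ 458.2, -289.1]), np.float64(51.9), 129)
190 side z 58 (array([ 465.4, -284. ]), np.float64(51.9), 127)
190 side z 62 (array([ 461.9, -286.6]), np.float64(51.5), 127)
190 side z 66 (array([ 458.4, -289.2]), np.float64(51.2), 127)
```

With a clean mask, the two views agree at z=62, the height for a seated cover: top (463.0,-287.2), side (461.8,-286.5). It is about 4 mm from the dish centre, with 9 mm allowed. Handing in.

```bash
python3 -c "
from bench import ctrl
print(ctrl.finish_job())"
```

```text
the job is handed in; nothing more can be done
None
```

The small, medium and large cutters are standing nested on the dish, placed in that order. The white cover sits over them inside the raised edge. Each piece was lowered before release, and the job took about 50 s.

**Last checks**
- **Rings:** before the cover went on, the side view showed all three flat and concentric on the dish.
- **Cover:** the two views agree on its top at about 62 mm, the height for a seated cover. They put it at (463, -287) and (462, -287). That is about 4 mm off the dish centre, with 9 mm allowed.
- **Other things:** nozzle and square cutter looked unmoved in the final top picture. Bowl, shaker and jar looked in place in the final side picture. I did not fit any of them again for position.

**What disagreed**
- **Fingertip height:** the fingers stood about 25 mm higher than the reported pose and the stated tip length imply. I used the pictures for grasp heights and placed each piece at its pick-up height plus 4 mm.
- **Side camera:** it read about 2 mm low in x and y compared with the top view.
- **Cover fit:** the first cover fits failed in both views because the mask took in the table. They were redone with tighter masks.
- **Ring contact:** the force reading did not clearly show the rings touching down. I judged that by height and picture.

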